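# Drift the jig strap into line and bolt it

## Robot

A 6-joint arm with a two-finger parallel gripper is mounted at the origin on a cart in front of the work surface, level with it; the furniture and walls round the work are solid. World frame = base frame: x ahead of the robot, y to its left, z up, the work surface at z = 0. Lengths are in m, angles in rad, forces in N, time in s.
With the tool pointing down it reaches from about 0.3 to 0.875 m from the base axis. Payload 6.4 kg.
Tool frame: the origin (TCP) lies at the very end of the fingers, on their centre line; the grasp point (between the pads) lies ctrl.grip_point_offset behind it (ctrl.grip_point_offset is the distance from the TCP to the grasp point, in m); z points along the fingers, x is the direction in which the jaws open and shut, and the axes are right-handed (so a half turn about z gives the same grasp; the last joint's range is limited). The gripper opens to 85 mm and grips with 20 to 120 N. Pads are 22 mm wide; open, the fingers measure 114 mm over their backs; the gripper's body (76 mm by 85 mm) begins 54 mm behind the grasp point. The pads swing forward as they close: fully open they stand 13 mm farther back than shut.
Start: joints at [1.004, 0.181, 1.607, -0, 1.354, -0.206], TCP at [0.203, 0.538, 0.231] pointing down, gripper open.
Joint ranges: [-2.99, 2.99], [-0.89, 2.07], [0.3, 2.58], [-1.14, 4.28], [0, 2.63], [-3.12, 3.12]. Speed limits (rad/s): [2.57, 2.57, 3.01, 3.14, 3.14, 3.14].

## Interface

Orientations are given as a unit quaternion [w, x, y, z].
In Python, from bench import get_obs, viewer, workorder, ctrl gives the robot as it stands. The module is installed in compiled form; this text tells all that it offers.
- The arm moves only by the tool move_arm, never from a script. Its argument "increments" is a list of rows, each an object of numbers: "tx", "ty", "tz": the shift along the tool's x, y, z in m; "turn": the turn about the tool's z in degrees. A call has 1 to 20 rows; each row is the pose to reach, as a shift and turn from the pose commanded when the call began, along the tool's axes at that moment; what a row does not reach only later rows make up. A row lasts 1/12 s, in which the tool goes at most 41.7 mm and 7.16 degrees, less where a joint would pass 70% of its speed; a pose out of reach is approached as far as the arm can. A call with a gripper value outside its range is refused whole. "gripper" is the opening, from 0 (shut) to 1 (fully open), set as the call begins (left out, the last holds). The fingers move at their own pace and stop on an object; the grip force is fixed at half the most. Time passes only in rows, so rows that repeat a pose let the fingers close. It gives the time, the measured TCP pose, the force and the opening at its end, in the units of the state.
- get_obs(): the state, without advancing time (a new reading comes with each control period).
- viewer.camera(name): name is "side" or "top" or "wrist"; returns (picture, depth): 384x512x3 uint8, red, green, blue; 384x512 float32, m along the optical axis (not along the pixel's ray), 0 where there is no reading.
- viewer.get_calibration(name): a dict with "intrinsics" (3x3 intrinsics, pixels), "k1" (the pictures are not rectified: a ray, as slopes to the right and down, at radius r is drawn at 1 + k1 r^2 times it, then the intrinsics apply), "origin" and "attitude" of the camera in the world. Camera axes: x right, y up, looking along -z (the intrinsics and any distortion apply to the point x, -y, -z); pixel columns grow to the right and rows downward; lengths in m; the calibration is good to about 2 mm. A picture is of the moment at which its call begins: read the wrist's pose just before it. get_calibration takes no time and is no camera call; for the wrist camera it gives the pose at the moment of the call.
- workorder.hand_in(): hands the job in, once; it reports no verdict.
The state is a dict: "time_s": time; "q": joint angles; "dq": joint speeds; "joint_efforts": joint torques, N m; "eef_pos": TCP position; "eef_rot": TCP orientation; "wrist_force": force on the tool from outside, world axes, zero at the start; "torque": the same for the moment, N m; "opening": opening from 0.0 (shut) to 1.0 (fully open).
Only numpy, scipy, OpenCV 4.12 (cv2) and the standard library are available. Lean on these libraries where they do the work, as an engineer would, in place of code of your own. Each camera call takes 0.05 s, during which the arm holds its last target.

## Task

The swinging strap of the steel jig foot has slipped round, so its bolt hole no longer lines up with the hole in the block beneath. Take the tapered drift from the wooden stand, work it fully down through both holes to lever them into line, put the drift back upright in the stand and fit the bolt in its place, head fully down on the strap. Feel your way and never force it (tools must not bear on the jig with more than about 35 N), do not push the strap with the fingers, and leave everything else on the table where it lies.

Things in the scene. Friction and masses are not known exactly. Their poses are not given: they have to be found in the camera images.
- foot: Jig foot, dark steel, fixed: foot plate 205 x 82 x 8 mm, a pivot pedestal 52 mm high at one end; near the other end a steel block between two guide bars. Origin on the table on the nominal bolt hole axis; x along the foot from the pivot (at x = -110 mm) to the bolt hole, z up. Block: 56 x 60 mm, top at 52 mm, upright 24 mm hole right through, open down to the foot plate.
- bolt_hole (a point): Nominal bolt hole of the foot, at the height of the strap's upper face, 61 mm over the table; axes as the foot's. The block was tightened by eye: its real hole lies up to 6 mm either way from this point along the foot's y (exact in x). That offset is not measured and must be felt; the block does not move.
- strap_hole (a point): Centre of the strap's round 24 mm hole at its upper face. The strap is a dark flat steel bar 168 x 50 x 8 mm lying over the foot (underside 53 mm, top 61 mm over the table), turning on the pivot 110 mm from this hole. At the start this point lies 9 to 10.5 mm from the nominal bolt hole toward the foot's +y.
- strap (a joint): Angle of the strap about its pivot, rad; 0: its hole on the nominal bolt hole; positive moves the hole toward the foot's +y (110 mm per rad). The pivot is stiff: about 5.5 N at the hole moves it, and it stays where it is left.
- stand: Fixed wooden block 120 x 62 x 56 mm with two upright 26 mm holes right through it, at x = -30 and +30 mm on its long (x) axis. Origin at the centre of its underside, z up. It holds the drift in one hole and the bolt in the other, either way round.
- drift: Tapered steel drift, 0.16 kg, standing in the stand. Origin on its axis at the underside of its collar, z up to the handle. Below: 23 mm in diameter for 22 mm, then tapering over 28 mm to a 4 mm tip at z = -50 mm. Above: collar 32 mm wide, 6 mm high; round handle 21 mm in diameter to z = 46 mm; mushroom head 26 mm in diameter to z = 56 mm. Grip the handle near z = 30 mm.
- bolt: The steel locking bolt, standing in the stand. 0.14 kg, unthreaded. Origin on its axis at the underside of its flange, z up toward the head. Below: straight shank 22 mm in diameter to z = -38 mm, its last 4 mm chamfered to 17 mm. Above: flange 34 mm wide and 4 mm high, plain round head 24 mm in diameter up to z = 38 mm, flat top with a dark hexagonal socket. Grip the head around z = 27 mm.
- push_stick: Beech push stick 320 mm long, loose on the table, not part of the job. Origin under its centre.
- offcut_1: Pine offcut 50 x 110 x 32 mm, loose on the table, not part of the job. Origin under its centre.
- offcut_2: Wood offcut 60 x 75 x 22 mm, loose on the table, not part of the job. Origin under its centre.
- tape_measure: Pocket tape measure 36 x 78 x 61 mm, loose on the table, not part of the job. Origin under its centre.
- setting_block: White setting block 40 x 60 x 46 mm with a black knob, loose on the table, not part of the job. Origin under its centre.
- wedge: Wooden wedge 30 x 120 x 24 mm, loose on the table, not part of the job. Origin under its centre.
- pencil: Flat carpenter's pencil 118 mm long, loose on the table, not part of the job. Origin under its centre.

How it is judged:
On the way, in this order (a step that is already met when the one before it is completed fails the run):
1. the drift is fully down through both holes, upright, its collar on the strap (within 4 mm) (z of drift in the frame of bolt_hole between -0.006 and 0.004 m and horizontal distance between drift and bolt_hole below 0.012 m and angle between drift's own z axis and vertical below 0.1 rad), for 0.2 s.
2. the bolt is fully down through both holes, upright, its flange on the strap (within 2.5 mm) (z of bolt in the frame of bolt_hole between -0.006 and 0.0025 m and horizontal distance between bolt and bolt_hole below 0.012 m and angle between bolt's own z axis and vertical below 0.1 rad), for 0.2 s.
At the end, for the whole second after the job is handed in: The bolt stands upright (within 0.1 rad) through strap and block, its flange within 2.5 mm of the strap's upper face and its axis within 12 mm of the nominal hole; the drift stands in a hole of the stand with its collar on the wood (within 5 mm); both are at rest (all of step 2 and z of drift in the frame of stand between 0.05 and 0.061 m and x of drift in the frame of stand between -0.045 and 0.045 m and y of drift in the frame of stand between -0.01 and 0.01 m and angle between drift's own z axis and vertical below 0.3 rad and linear speed of each of bolt, drift below 0.02 m/s); the robot touches nothing.
It fails at once if the drift bears on the jig foot, its block or strap with more than 36 N (contact force between drift and foot above 36 N).
It fails at once if the bolt bears on the jig foot, its block or strap with more than 36 N (contact force between bolt and foot above 36 N).
It fails at once if the fingers push on the jig foot or its strap (more than 8 N) (contact force between the fingers and foot above 8 N).
It fails at once if one of the other things on the table is moved by more than 20 mm (distance of any of push_stick, offcut_1, offcut_2, tape_measure, setting_block, wedge, pencil from where it was at the start of the episode above 0.02 m).
It also fails if it takes over 72 s, if anything falls off the work surface, if the arm or the gripper's body presses on something with over 40 N, if the wrist force passes 120 N, or if a joint passes its speed limit or range.

## Working session

There is one attempt and no reset: what is moved stays moved. The work goes in short steps, Python scripts to look and compute and a tool call to move; the robot and the scene stay as the last step left them, time stands still between calls to the robot, and variables do not carry over. Pictures are saved under pics/ and viewed, and the job is handed in when it is done.

Besides the shell and the picture viewer there is one more tool, called as name([rows], argument=value, ...), one row to a line, values as JSON. move_arm: Moves the arm, as the interface text tells. Its arguments: {"type":"object","properties":{"increments":{"type":"array"},"gripper":{"type":"number"}},"required":["increments"]}

```bash
mkdir -p pics; ls; python3 - <<'E'
from bench import get_obs, viewer, workorder, ctrl
import cv2,numpy as np
print(get_obs()); print(ctrl.grip_point_offset)
for n in ["side","top","wrist"]:
    c=viewer.get_calibration(n); print(n,c)
    p,d=viewer.camera(n)
    cv2.imwrite(f"pics/{n}0.png",p[:,:,::-1]); np.save(f"pics/{n}0d.npy",d)
E
```

```text
pics
{'time_s': 0.0, 'q': array([ 1.00368293e+00,  1.81506731e-01,  1.60800566e+00,  1.46796579e-05,
        1.35382728e+00, -2.06305718e-01]), 'dq': array([ 0.00077113,  0.00078095, -0.00080686,  0.00139379, -0.00123746,
       -0.00102382]), 'joint_efforts': array([-4.44056313e-04, -4.44887638e+01, -3.51324928e+01, -4.76791356e-04,
        9.43634397e-03,  1.36145619e-05]), 'eef_pos': array([0.20266933, 0.53750427, 0.2304046 ]), 'eef_rot': array([ 3.32498881e-04,  8.22505916e-01,  5.68755884e-01, -8.07778113e-04]), 'wrist_force': array([ 0.64115732, -0.23317188, -0.09663562]), 'torque': array([-0.02398666,  0.00254471, -0.01592807]), 'opening': 1.0007917558674628}
0.0187
side {'intrinsics': array([[395.12660992,   0.        , 256.67413505],
       [  0.        , 395.12660992, 188.18700044],
       [  0.        ,   0.        ,   1.        ]]), 'k1': -0.024977684251328906, 'origin': array([ 0.47957002, -0.74514331,  0.56551029]), 'attitude': array([ 0.88109201,  0.47236908, -0.01843066, -0.01430512])}
top {'intrinsics': array([[457.31294665,   0.        , 252.53789257],
       [  0.        , 457.31294665, 185.56316329],
       [  0.        ,   0.        ,   1.        ]]), 'k1': -0.11704325170903583, 'origin': array([ 0.2896749 , -0.03647073,  1.15216973]), 'attitude': array([ 0.71694587,  0.0744936 , -0.07139753, -0.6894503 ])}
wrist {'intrinsics': array([[273.24049742,   0.        , 253.03414868],
       [  0.        , 273.24049742, 185.09935539],
       [  0.        ,   0.        ,   1.        ]]), 'k1': -0.05918940515342341, 'origin': array([0.13326824, 0.56391874, 0.37471873]), 'attitude': array([ 0.81331489, -0.12223798, -0.08329924,  0.56270596])}
```

View pics/side0.png

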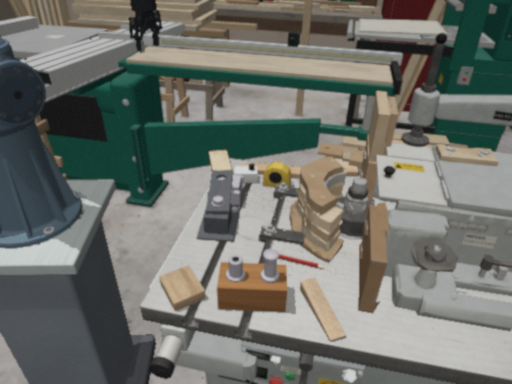

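View pics/top0.png

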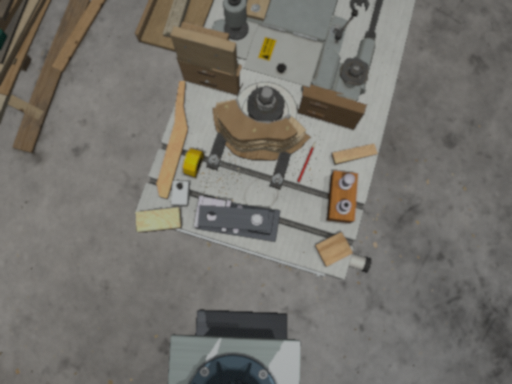

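View pics/wrist0.png

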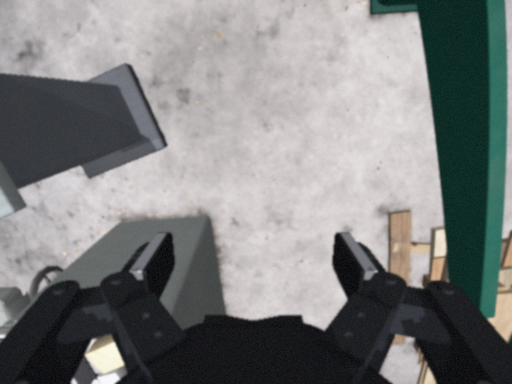

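```bash
cat > h.py <<'E'
import cv2,numpy as np
from scipy.spatial.transform import Rotation as R
def rot(q): return R.from_quat([q[1],q[2],q[3],q[0]]).as_matrix()
def ray(c,u,v):
    K=c["intrinsics"]; k=c["k1"]
    d=np.array([[(u-K[0,2])/K[0,0],(v-K[1,2])/K[1,1]]])[0]
    s=d.copy()
    for _ in range(30): s=d/(1+k*(s@s))
    r=rot(c["attitude"])@np.array([s[0],-s[1],-1.])
    return np.array(c["origin"]),r
def onz(c,u,v,z):
    o,r=ray(c,u,v); return o+r*(z-o[2])/r[2]
def dep(c,u,v,d):
    o,r=ray(c,u,v); return o+r*d
def proj(c,p):
    q=rot(c["attitude"]).T@(np.array(p)-c["origin"]); s=np.array([q[0]/-q[2],-q[1]/-q[2]])
    s=s*(1+c["k1"]*(s@s)); K=c["intrinsics"]; return np.array([K[0,0]*s[0]+K[0,2],K[1,1]*s[1]+K[1,2]])
def tri(c1,p1,c2,p2):
    o1,r1=ray(c1,*p1);o2,r2=ray(c2,*p2)
    A=np.stack([r1,-r2],1);t=np.linalg.lstsq(A,o2-o1,rcond=None)[0]
    a=o1+t[0]*r1;b=o2+t[1]*r2
    return (a+b)/2,np.linalg.norm(a-b)
E
python3 - <<'E'
import cv2
t=cv2.imread("pics/top0.png");s=cv2.imread("pics/side0.png")
cv2.imwrite("pics/tz1.png",cv2.resize(t[180:250,180:290],None,fx=7,fy=7,interpolation=cv2.INTER_CUBIC))
cv2.imwrite("pics/tz2.png",cv2.resize(t[160:235,300:375],None,fx=8,fy=8,interpolation=cv2.INTER_CUBIC))
cv2.imwrite("pics/sz1.png",cv2.resize(s[140:320,190:310],None,fx=3.3,fy=3.3,interpolation=cv2.INTER_CUBIC))
E
```

```text
(no output)
```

View pics/tz1.png

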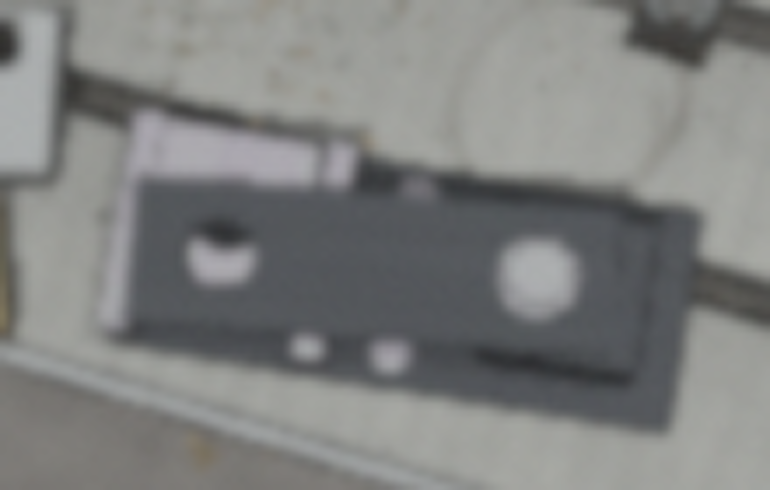

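View pics/tz2.png

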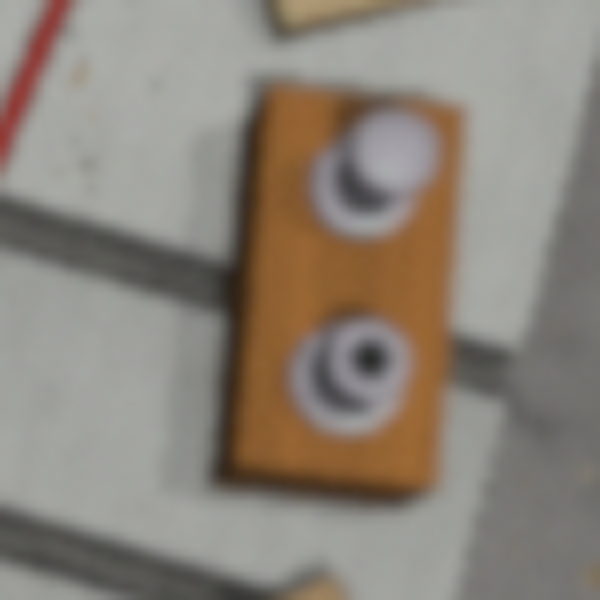

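View pics/sz1.png

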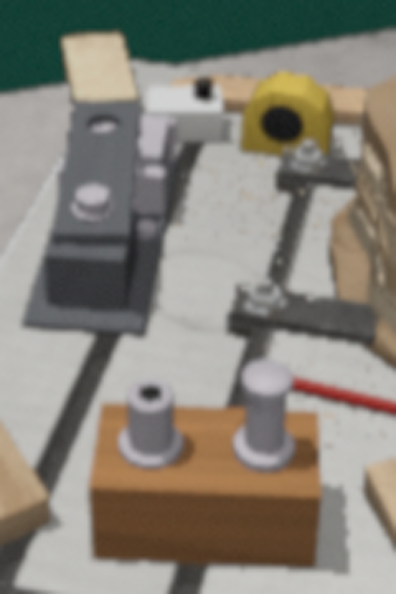

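```bash
python3 - <<'E'
from bench import viewer
from h import *
import numpy as np
t=viewer.get_calibration("top");s=viewer.get_calibration("side")
T=lambda u,v,k,u0,v0:((u+.5)/k-.5+u0,(v+.5)/k-.5+v0)
a=lambda u,v:T(u,v,7,180,180); b=lambda u,v:T(u,v,8,300,160); c=lambda u,v:T(u,v,3.3,190,140)
dt=np.load("pics/top0d.npy")
def show(n,p,z):
    i,j=int(round(p[1])),int(round(p[0])); print(n,np.round(p,1),onz(t,*p,z).round(4),"depth pt",dep(t,*p,dt[i,j]).round(4))
show("straphole",a(221,252),.061)
show("pivot",a(539,278),.064)
show("plateTR",a(700,210),.008);show("plateBR",a(668,430),.008)
for n,p in dict(TL=(265,88),TR=(465,105),BR=(435,495),BL=(230,475)).items(): show(n,b(*p),.056)
show("drifthead",b(396,149),.112);show("bolthead",b(370,360),.094)
show("driftcollar",b(362,187),.062);show("boltfl",b(350,378),.06)
print(tri(t,b(396,149),s,c(267,373)),tri(t,b(370,360),s,c(151,392)))
print(tri(t,a(221,252),s,c(103,125)), tri(t,a(539,278),s,c(92,193)))
for n,p in dict(TL=(265,88),TR=(465,105)).items(): pass
E
```

```text
straphole [211.1 215.6] [0.4407 0.0696 0.061 ] depth pt [0.4422 0.0706 0.0502]
pivot [256.6 219.3] [ 0.4356 -0.0401  0.064 ] depth pt [ 0.4346 -0.04    0.0716]
plateTR [279.6 209.6] [ 0.4701 -0.0975  0.008 ] depth pt [ 4.713e-01 -9.790e-02  3.000e-04]
plateBR [275. 241.] [ 0.3903 -0.0883  0.008 ] depth pt [ 0.3903 -0.0883  0.008 ]
TL [332.7 170.6] [ 0.565  -0.2239  0.056 ] depth pt [ 0.5667 -0.225   0.0493]
TR [357.7 172.7] [ 0.5622 -0.2863  0.056 ] depth pt [ 0.5757 -0.2988  0.0014]
BR [353.9 221.4] [ 0.4402 -0.2763  0.056 ] depth pt [ 0.4479 -0.2887 -0.0006]
BL [328.3 218.9] [ 0.444  -0.2137  0.056 ] depth pt [ 0.4477 -0.2178  0.0302]
drifthead [349.1 178.2] [ 0.5341 -0.253   0.112 ] depth pt [ 0.5333 -0.2523  0.1154]
bolthead [345.8 204.6] [ 0.4743 -0.2488  0.094 ] depth pt [ 0.4743 -0.2487  0.0943]
driftcollar [344.8 182.9] [ 0.5335 -0.2528  0.062 ] depth pt [ 0.527  -0.247   0.0912]
boltfl [343.3 206.8] [ 0.4745 -0.2495  0.06  ] depth pt [ 0.4684 -0.2424  0.0961]
(array([ 0.53372304, -0.25373369,  0.10868149]), np.float64(0.0023385473975072887)) (array([ 0.47398341, -0.24919   ,  0.09225459]), np.float64(0.0012556088337347861))
(array([0.43919561, 0.06972247, 0.0561189 ]), np.float64(0.004277467556418486)) (array([ 0.43426229, -0.0400771 ,  0.07169399]), np.float64(0.0006169665446683126))
```

```bash
cat >> h.py <<'E'
def plan(o,target,yaw_deg=None):
    M=rot(o["eef_rot"]); d=np.array(target)-o["eef_pos"]
    print("shift txyz",(M.T@d).round(4),"tool x yaw",np.degrees(np.arctan2(M[1,0],M[0,0])).round(2),"tilt",np.degrees(np.arccos(-M[2,2])).round(2),"TCP",o["eef_pos"].round(4),"F",o["wrist_force"].round(2),"open",round(o["opening"],3),"t",o["time_s"])
    if yaw_deg is not None: print("turn",(np.degrees(np.arctan2(M[1,0],M[0,0]))-yaw_deg).round(2))
E
python3 - <<'E'
from bench import *
from bench import viewer,get_obs
from h import *
o=get_obs();w=viewer.get_calibration("wrist")
M=rot(o["eef_rot"]); print(M.T@(w["origin"]-o["eef_pos"]), M.T@rot(w["attitude"])@[0,0,-1], M.T@rot(w["attitude"])@[1,0,0])
plan(o,[0.45,-0.25,0.26],84)
E
```

```text
[-6.86313007e-05 -7.43057061e-02 -1.44233586e-01] [-4.60253975e-04  2.92874340e-01  9.56150830e-01] [ 9.99999852e-01 -1.43097634e-04  5.25192801e-04]
shift txyz [-0.6497  0.5094 -0.0287] tool x yaw 69.33 tilt 0.08 TCP [0.2027 0.5376 0.2306] F [0.31 0.65 0.48] open 1.003 t 0.15
turn -14.67
```

```bash
python3 - <<'E'
from bench import viewer,get_obs
from h import *
plan(get_obs(),[0.44,0.03,0.26],84)
E
```

```text
shift txyz [-0.3912  0.4012 -0.029 ] tool x yaw 69.33 tilt 0.08 TCP [0.2027 0.5376 0.2306] F [0.31 0.65 0.48] open 1.003 t 0.15
turn -14.67
```

move_arm([
  {"tx":-0.39,"ty":0.4,"tz":-0.03,"turn":-14.7},
  {"tx":-0.39,"ty":0.4,"tz":-0.03,"turn":-14.7},
  {"tx":-0.39,"ty":0.4,"tz":-0.03,"turn":-14.7},
  {"tx":-0.39,"ty":0.4,"tz":-0.03,"turn":-14.7},
  {"tx":-0.39,"ty":0.4,"tz":-0.03,"turn":-14.7},
  {"tx":-0.39,"ty":0.4,"tz":-0.03,"turn":-14.7},
  {"tx":-0.39,"ty":0.4,"tz":-0.03,"turn":-14.7},
  {"tx":-0.39,"ty":0.4,"tz":-0.03,"turn":-14.7},
  {"tx":-0.39,"ty":0.4,"tz":-0.03,"turn":-14.7},
  {"tx":-0.39,"ty":0.4,"tz":-0.03,"turn":-14.7},
  {"tx":-0.39,"ty":0.4,"tz":-0.03,"turn":-14.7},
  {"tx":-0.39,"ty":0.4,"tz":-0.03,"turn":-14.7},
  {"tx":-0.39,"ty":0.4,"tz":-0.03,"turn":-14.7},
  {"tx":-0.39,"ty":0.4,"tz":-0.03,"turn":-14.7},
  {"tx":-0.39,"ty":0.4,"tz":-0.03,"turn":-14.7},
  {"tx":-0.39,"ty":0.4,"tz":-0.03,"turn":-14.7},
])

```text
time_s: 1.48
eef_pos: [0.4396, 0.0309, 0.261]
eef_rot: [-0.0, 0.744, 0.668, -0.0]
wrist_force: [-0.5, 0.3, 0.4]
opening: 1.002
```

```bash
cat >> h.py <<'E'
def snap(n,name):
    from bench import viewer,get_obs
    import pickle
    o=get_obs();c=viewer.get_calibration(n);p,d=viewer.camera(n)
    cv2.imwrite(f"pics/{name}.png",p[:,:,::-1]);pickle.dump((o,c,p,d),open(f"pics/{name}.pkl","wb"))
    return o,c,p,d
def load(name):
    import pickle
    return pickle.load(open(f"pics/{name}.pkl","rb"))
E
python3 - <<'E'
from h import *
from bench import get_obs
snap("wrist","wj1"); plan(get_obs(),[0.5,-0.25,0.26],84); print(get_obs()["dq"])
E
```

```text
shift txyz [-0.274   0.0902  0.0006] tool x yaw 83.96 tilt 0.07 TCP [0.4392 0.0319 0.2609] F [-0.2   0.25  0.74] open 1.001 t 1.5333
turn -0.04
[ 3.43451730e-02 -1.26095055e-02  1.03147087e-02  1.27550775e-03
 -8.88596850e-04 -9.16761157e-05]
```

View pics/wj1.png

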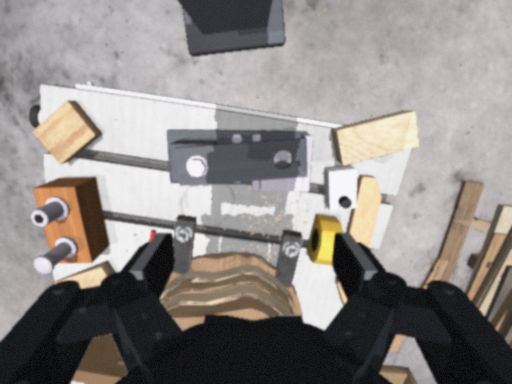

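move_arm([
  {"tx":-0.274,"ty":0.05,"tz":0.03},
  {"tx":-0.274,"ty":0.05,"tz":0.03},
  {"tx":-0.274,"ty":0.05,"tz":0.03},
  {"tx":-0.274,"ty":0.05,"tz":0.03},
  {"tx":-0.274,"ty":0.05,"tz":0.03},
  {"tx":-0.274,"ty":0.05,"tz":0.03},
  {"tx":-0.274,"ty":0.05,"tz":0.03},
  {"tx":-0.274,"ty":0.05,"tz":0.03},
  {"tx":-0.274,"ty":0.05,"tz":0.03},
  {"tx":-0.274,"ty":0.05,"tz":0.03},
])

```text
validation failed for argument at $.in...
```

```bash
python3 - <<'E'
from h import *
from bench import get_obs
snap("wrist","ws1"); plan(get_obs(),[0.534,-0.253,0.2],84); print(get_obs()["dq"])
E
```

```text
shift txyz [-0.2742  0.1243  0.0606] tool x yaw 84.04 tilt 0.07 TCP [0.439  0.0326 0.2609] F [ 0.92  0.73 -0.61] open 0.999 t 1.5833
turn 0.04
[ 0.02210535 -0.00776394  0.00425774 -0.00142213 -0.00030127 -0.00303016]
```

View pics/ws1.png

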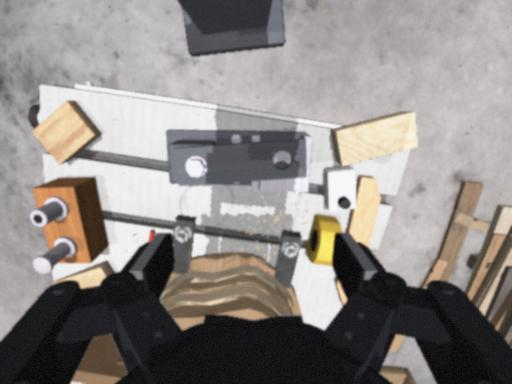

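move_arm([
  {"tx":-0.274,"ty":0.05,"tz":0.03,"turn":0},
  {"tx":-0.274,"ty":0.05,"tz":0.03,"turn":0},
  {"tx":-0.274,"ty":0.05,"tz":0.03,"turn":0},
  {"tx":-0.274,"ty":0.05,"tz":0.03,"turn":0},
  {"tx":-0.274,"ty":0.05,"tz":0.03,"turn":0},
  {"tx":-0.274,"ty":0.05,"tz":0.03,"turn":0},
  {"tx":-0.274,"ty":0.05,"tz":0.03,"turn":0},
  {"tx":-0.274,"ty":0.05,"tz":0.03,"turn":0},
  {"tx":-0.274,"ty":0.05,"tz":0.03,"turn":0},
  {"tx":-0.274,"ty":0.05,"tz":0.03,"turn":0},
])

```text
time_s: 2.42
eef_pos: [0.4609, -0.244, 0.231]
eef_rot: [-0.001, 0.742, 0.67, 0.0]
wrist_force: [0.7, 0.1, 0.4]
opening: 1.004
```

```bash
python3 - <<'E'
from h import *
from bench import get_obs
snap("wrist","ws1"); plan(get_obs(),[0.534,-0.253,0.2],84); print(get_obs()["dq"])
E
```

```text
shift txyz [-0.0018  0.0736  0.0313] tool x yaw 84.15 tilt 0.04 TCP [ 0.461  -0.2438  0.2313] F [ 0.12 -0.11  0.05] open 0.999 t 2.4667
turn 0.15
[ 0.00617411 -0.01021994  0.00076121 -0.00234139 -0.00177354 -0.00190785]
```

View pics/ws1.png

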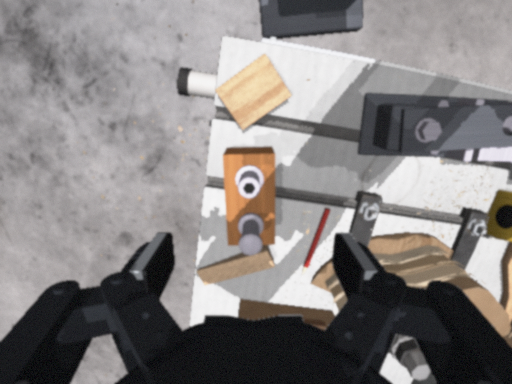

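```bash
python3 - <<'E'
import cv2
a=cv2.imread("pics/ws1.png");b=cv2.imread("pics/wj1.png")
c=cv2.resize(a[140:270,215:285],None,fx=4,fy=4,interpolation=cv2.INTER_CUBIC)
d=cv2.resize(b[170:280,25:115],None,fx=4,fy=4,interpolation=cv2.INTER_CUBIC)
import numpy as np
im=np.zeros((520,660,3),np.uint8);im[:520,:280]=c;im[:440,290:650]=d
cv2.imwrite("pics/z1.png",im)
e=cv2.resize(b[120:200,160:320],None,fx=5,fy=5,interpolation=cv2.INTER_CUBIC)
cv2.imwrite("pics/z2.png",e)
E
```

```text
(no output)
```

View pics/z1.png

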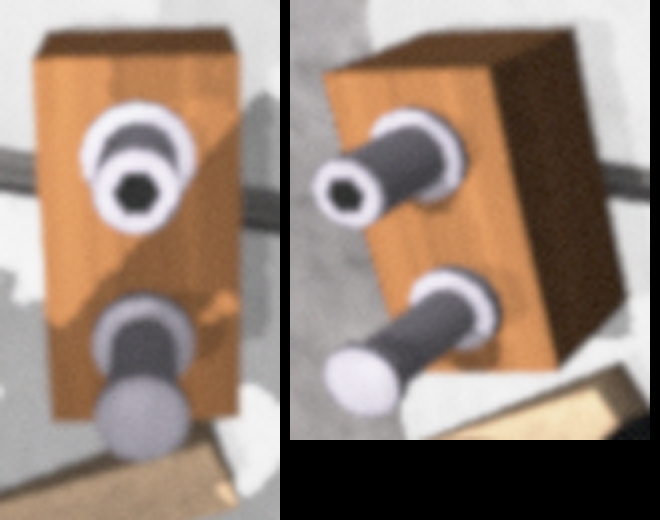

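View pics/z2.png

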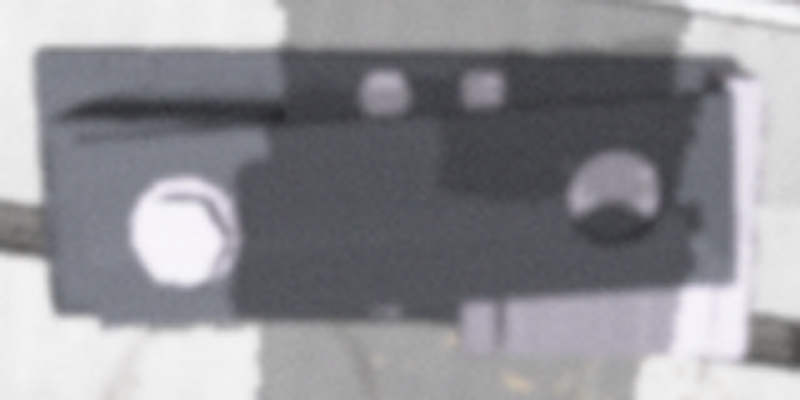

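```bash
python3 - <<'E'
from h import *
A=load("ws1");B=load("wj1");a=A[1];b=B[1]
T=lambda u,v,k,u0,v0:((u+.5)/k-.5+u0,(v+.5)/k-.5+v0)
wa=lambda u,v:T(u,v,4,215,140); wb=lambda u,v:T(u-290,v,4,25,170); wj=lambda u,v:T(u,v,5,160,120)
print("bolt",tri(a,wa(137,190),b,wb(347,194)), onz(a,*wa(137,190),.094),"fl",onz(a,*wa(138,158),.060))
print("drift",tri(a,wa(143,416),b,wb(362,381)), onz(a,*wa(143,416),.112),"col",onz(a,*wa(143,343),.062))
h=wj(613,197);p=wj(183,231)
t0=load("wj1")
from bench import viewer
t=viewer.get_calibration("top")
print("hole",onz(b,*h,.061),tri(b,h,t,(211.1,215.6)),"depth",dep(b,*h,B[3][int(h[1])-12,int(h[0])]))
print("pivot",onz(b,*p,.071),tri(b,p,t,(256.6,219.3)))
# plate corners in wj z2
for n,q,z in [("TL",(37,50),.008),("BL",(52,315),.008),("blockTR",(757,78),.052),("blockBR",(745,357),.052),("blBLguide",(462,352),.052)]:
    print(n,onz(b,*wj(*q),z).round(4), dep(b,*wj(*q),B[3][int(wj(*q)[1]),int(wj(*q)[0])]).round(4))
for n,q in dict(TL=(35,55),TR=(240,55),BR=(240,418),BL=(53,418)).items(): print(n,onz(a,*wa(*q),.056).round(4),dep(a,*wa(*q),A[3][int(wa(*q)[1]),int(wa(*q)[0])]).round(4))
E
```

```text
bolt (array([ 0.47418961, -0.24995321,  0.09530186]), np.float64(0.0006368282255259478)) [ 0.4742605  -0.25002454  0.094     ] fl [ 0.47485033 -0.25026815  0.06      ]
drift (array([ 0.53345674, -0.2544961 ,  0.11073569]), np.float64(0.00045251135610600927)) [ 0.53249947 -0.25440727  0.112     ] col [ 0.53448771 -0.25505804  0.062     ]
hole [0.43943698 0.06826116 0.061     ] (array([0.44206531, 0.07004081, 0.0493498 ]), np.float64(0.0015705615184558226)) depth [0.43787086 0.06763249 0.06832001]
pivot [ 0.43436205 -0.0405533   0.071     ] (array([ 0.43424587, -0.04015162,  0.07248358]), np.float64(0.00038607288654931345))
TL [ 0.3898 -0.0889  0.008 ] [ 0.3898 -0.0888  0.0081]
BL [ 0.4688 -0.0998  0.008 ] [ 0.4684 -0.0993  0.0095]
blockTR [0.4142 0.1084 0.052 ] [4.213e-01 1.185e-01 4.000e-04]
blockBR [0.4894 0.1015 0.052 ] [0.4922 0.103  0.0439]
blBLguide [0.4797 0.0249 0.052 ] [0.4821 0.0246 0.0446]
TL [ 0.4414 -0.2773  0.056 ] [ 0.4506 -0.2842  0.0022]
TR [ 0.4476 -0.2171  0.056 ] [ 0.4478 -0.217   0.0549]
BR [ 0.5675 -0.2266  0.056 ] [ 0.5978 -0.2249  0.0024]
BL [ 0.5612 -0.2876  0.056 ] [ 5.915e-01 -2.965e-01  5.000e-04]
```

```bash
python3 - <<'E'
from h import *
from bench import get_obs,viewer
plan(get_obs(),[0.534,-0.2545,0.14],82.2)
B=load("wj1");b=B[1];t=viewer.get_calibration("top")
T=lambda u,v,k,u0,v0:((u+.5)/k-.5+u0,(v+.5)/k-.5+v0)
wj=lambda u,v:T(u,v,5,160,120);a=lambda u,v:T(u,v,7,180,180)
print("block edge",onz(b,*wj(613,205),.052),onz(t,*a(221,245),.052))
print("strap far/near edges",onz(b,*wj(613,243),.061),onz(b,*wj(613,151),.061),onz(t,*a(221,216),.061),onz(t,*a(221,288),.061))
E
```

```text
shift txyz [-0.0033  0.0737  0.0913] tool x yaw 84.15 tilt 0.04 TCP [ 0.461  -0.2438  0.2313] F [ 0.12 -0.11  0.05] open 0.999 t 2.4667
turn 1.95
block edge [0.44350024 0.06886895 0.052     ] [0.44434911 0.07060097 0.052     ]
strap far/near edges [0.45151088 0.06733038 0.061     ] [0.42758921 0.06917954 0.061     ] [0.45316081 0.07029494 0.061     ] [0.42820371 0.06888713 0.061     ]
```

move_arm([
  {"tx":-0.0033,"ty":0.0737,"tz":0.09,"turn":2},
  {"tx":-0.0033,"ty":0.0737,"tz":0.09,"turn":2},
  {"tx":-0.0033,"ty":0.0737,"tz":0.09,"turn":2},
  {"tx":-0.0033,"ty":0.0737,"tz":0.09,"turn":2},
  {"tx":-0.0033,"ty":0.0737,"tz":0.09,"turn":2},
])

```text
time_s: 2.88
eef_pos: [0.5333, -0.2538, 0.1391]
eef_rot: [-0.002, 0.753, 0.658, -0.0]
wrist_force: [-0.6, 0.3, 0.7]
opening: 1.002
```

```bash
python3 - <<'E'
from h import *
from bench import get_obs
snap("wrist","ws2"); plan(get_obs(),[0.534,-0.2545,0.0673],82.2)
E
```

```text
shift txyz [0.0003 0.0002 0.074 ] tool x yaw 82.18 tilt 0.08 TCP [ 0.5338 -0.2549  0.1413] F [ 0.89 -0.45  0.4 ] open 1.0 t 2.9333
turn -0.02
```

View pics/ws2.png

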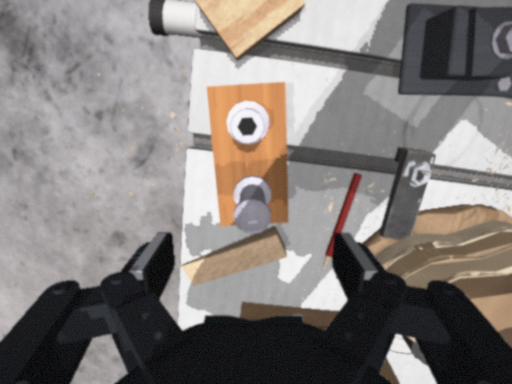

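move_arm([
  {"tx":0,"ty":0,"tz":0.035,"turn":0},
  {"tx":0,"ty":0,"tz":0.06,"turn":0},
  {"tx":0,"ty":0,"tz":0.0735,"turn":0},
  {"tx":0,"ty":0,"tz":0.0735,"turn":0},
  {"tx":0,"ty":0,"tz":0.0735,"turn":0},
])

```text
time_s: 3.35
eef_pos: [0.534, -0.2568, 0.0693]
eef_rot: [0.001, 0.754, 0.656, 0.0]
wrist_force: [0.4, -0.4, 1.2]
opening: 0.999
```

move_arm([
  {"tx":0,"ty":0,"tz":0,"turn":0},
  {"tx":0,"ty":0,"tz":0,"turn":0},
  {"tx":0,"ty":0,"tz":0,"turn":0},
  {"tx":0,"ty":0,"tz":0,"turn":0},
  {"tx":0,"ty":0,"tz":0,"turn":0},
  {"tx":0,"ty":0,"tz":0,"turn":0},
], gripper=0)

```text
time_s: 3.85
eef_pos: [0.5341, -0.2567, 0.0684]
eef_rot: [0.0, 0.755, 0.656, 0.0]
wrist_force: [0.1, 1.6, 4.4]
opening: 0.258
```

```bash
python3 - <<'E'
from h import *
from bench import get_obs
snap("side","ss1");o=get_obs(); plan(o,[0.534,-0.2545,0.17],82.2);print(o["torque"])
a=cv2.imread("pics/ss1.png");cv2.imwrite("pics/ss1z.png",cv2.resize(a[180:330,180:320],None,fx=4,fy=4))
E
```

```text
shift txyz [ 0.0021 -0.0003 -0.1016] tool x yaw 82.03 tilt 0.05 TCP [ 0.5341 -0.2566  0.0684] F [0.25 2.46 3.89] open 0.25 t 3.9
turn -0.17
[ 0.36102146 -0.01423812  0.01792122]
```

View pics/ss1z.png

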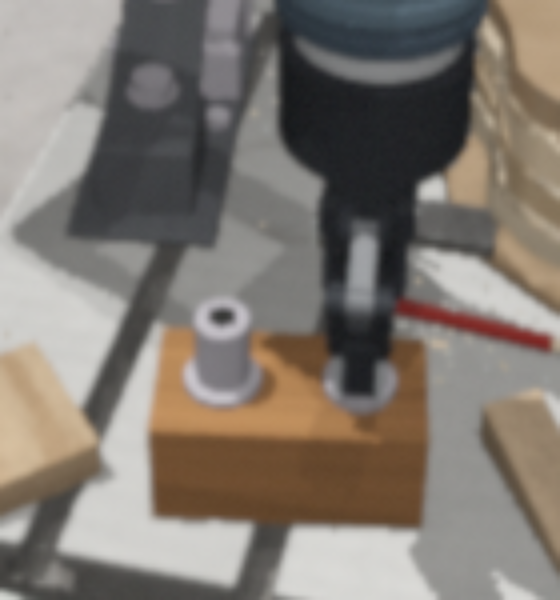

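move_arm([
  {"tx":0,"ty":0,"tz":-0.04,"turn":0},
  {"tx":0,"ty":0,"tz":-0.08,"turn":0},
  {"tx":0,"ty":0,"tz":-0.11,"turn":0},
  {"tx":0,"ty":-0.04,"tz":-0.12,"turn":0},
  {"tx":0,"ty":-0.08,"tz":-0.12,"turn":0},
  {"tx":0,"ty":-0.08,"tz":-0.12,"turn":0},
])

```text
time_s: 4.4
eef_pos: [0.4479, -0.2425, 0.1856]
eef_rot: [-0.004, 0.755, 0.656, -0.001]
wrist_force: [0.1, -0.3, -3.3]
opening: 0.257
```

```bash
python3 - <<'E'
from h import *
from bench import get_obs
o=get_obs(); plan(o,[0.385,0.065,0.17],82.2);print(o["torque"])
E
```

```text
shift txyz [ 0.2957 -0.1049  0.0174] tool x yaw 82.02 tilt 0.48 TCP [ 0.4479 -0.2425  0.1856] F [ 0.12 -0.25 -3.31] open 0.257 t 4.4
turn -0.18
[ 0.01551885  0.00443763 -0.02284847]
```

move_arm([
  {"tx":0.296,"ty":-0.104,"tz":0.015,"turn":0},
  {"tx":0.296,"ty":-0.104,"tz":0.015,"turn":0},
  {"tx":0.296,"ty":-0.104,"tz":0.015,"turn":0},
  {"tx":0.296,"ty":-0.104,"tz":0.015,"turn":0},
  {"tx":0.296,"ty":-0.104,"tz":0.015,"turn":0},
  {"tx":0.296,"ty":-0.104,"tz":0.015,"turn":0},
  {"tx":0.296,"ty":-0.104,"tz":0.015,"turn":0},
  {"tx":0.296,"ty":-0.104,"tz":0.015,"turn":0},
  {"tx":0.296,"ty":-0.104,"tz":0.015,"turn":0},
  {"tx":0.296,"ty":-0.104,"tz":0.015,"turn":0},
  {"tx":0.296,"ty":-0.104,"tz":0.015,"turn":0},
  {"tx":0.296,"ty":-0.104,"tz":0.015,"turn":0},
])

```text
time_s: 5.4
eef_pos: [0.3929, 0.061, 0.1728]
eef_rot: [0.0, 0.755, 0.656, -0.0]
wrist_force: [0.2, -0.4, -1.8]
opening: 0.26
```

```bash
python3 - <<'E'
from h import *
from bench import get_obs
snap("wrist","wj2"); o=get_obs(); plan(o,[0.44,0.065,0.17],82.2);print(o["torque"])
a=cv2.imread("pics/wj2.png")
cv2.imwrite("pics/wj2z.png",cv2.resize(a[170:330,130:390],None,fx=3,fy=3,interpolation=cv2.INTER_CUBIC))
E
```

```text
shift txyz [0.0107 0.046  0.0028] tool x yaw 81.93 tilt 0.02 TCP [0.3929 0.0609 0.1728] F [ 1.23  0.55 -1.71] open 0.256 t 5.45
turn -0.27
[-0.00656914 -0.02136424  0.01196934]
```

View pics/wj2.png

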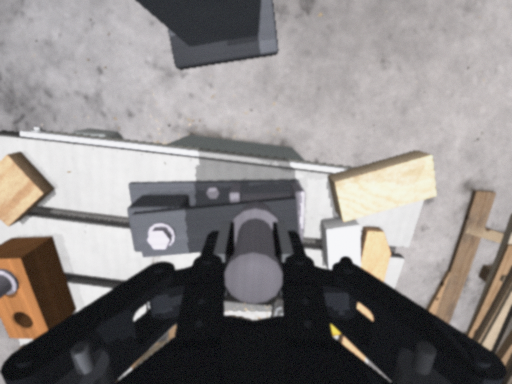

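View pics/wj2z.png

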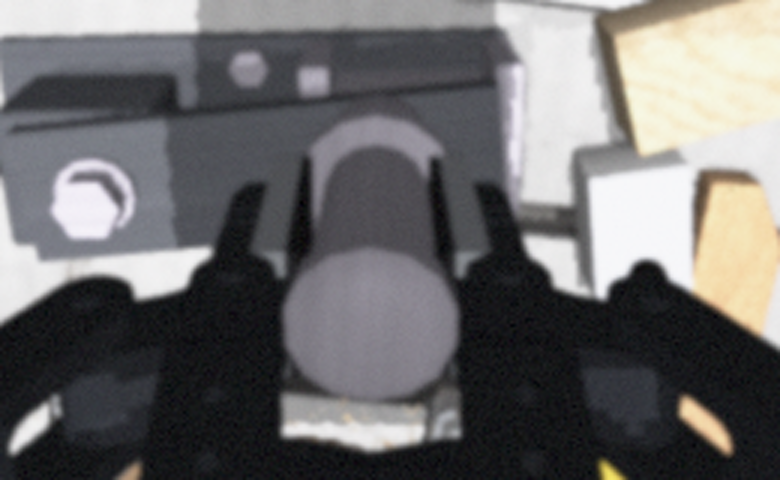

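```bash
python3 - <<'E'
from h import *
A=load("wj2");a=A[1];o=A[0]
T=lambda u,v,k,u0,v0:((u+.5)/k-.5+u0,(v+.5)/k-.5+v0)
w=lambda u,v:T(u,v,3,130,170)
M=rot(o["eef_rot"]);P=o["eef_pos"]
zo=P[2]-.0124
for n,q,z in [("headc",(371,324),zo+.056),("headL",(284,324),zo+.056),("headR",(459,324),zo+.056),("headT",(371,248),zo+.056),("headB",(371,402),zo+.056),("colL",(308,175),zo+.006),("colR",(444,175),zo+.006),("colT",(374,116),zo+.006)]:
    X=onz(a,*w(*q),z); print(n,X.round(4),(M.T@(X-P)).round(4))
E
```

```text
headc [0.3913 0.0612 0.2164] [-0.     -0.0016 -0.0436]
headL [0.3896 0.0488 0.2164] [-0.0126 -0.0016 -0.0436]
headR [0.3931 0.0738 0.2164] [ 0.0127 -0.0016 -0.0436]
headT [0.3789 0.0629 0.2164] [-0.     -0.0141 -0.0436]
headB [0.405  0.0593 0.2164] [-0.      0.0123 -0.0436]
colL [0.3901 0.0485 0.1664] [-0.0128 -0.001   0.0064]
colR [0.3939 0.0757 0.1664] [ 0.0148 -0.001   0.0064]
colT [0.3793 0.0635 0.1664] [ 0.0006 -0.0138  0.0064]
```

```bash
python3 - <<'E'
from h import *
snap("side","ss2"); snap("top","tt2")
a=cv2.imread("pics/ss2.png");cv2.imwrite("pics/ss2z.png",cv2.resize(a[120:260,150:290],None,fx=4,fy=4,interpolation=cv2.INTER_CUBIC))
a=cv2.imread("pics/tt2.png");cv2.imwrite("pics/tt2z.png",cv2.resize(a[180:260,180:290],None,fx=6,fy=6,interpolation=cv2.INTER_CUBIC))
E
```

```text
(no output)
```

View pics/ss2z.png

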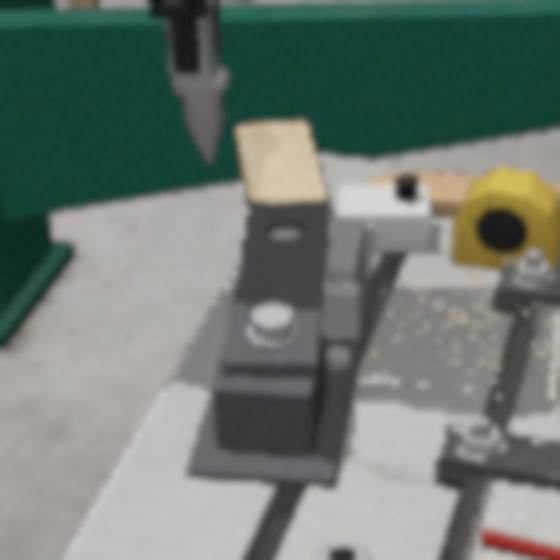

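View pics/tt2z.png

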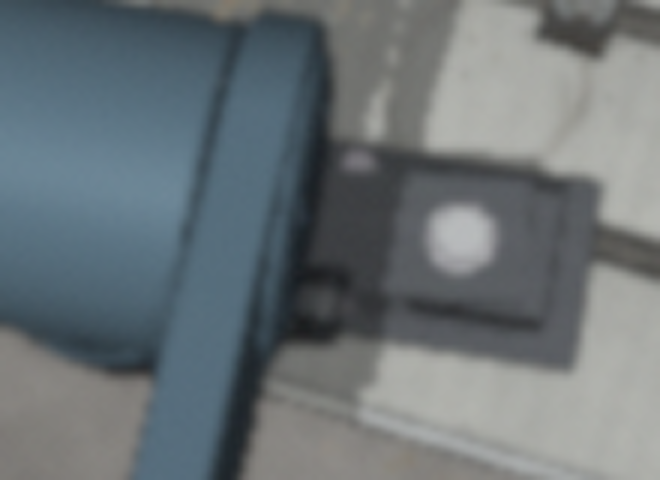

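```bash
python3 - <<'E'
from h import *
A=load("ss2");c=A[1];o=A[0];P=o["eef_pos"];M=rot(o["eef_rot"])
def z(p): return ((p[0]-150+.5)*4-.5,(p[1]-120+.5)*4-.5)
zo=P[2]-.0124
for h in (.03,.003,0,-.022,-.05): print(h,np.round(z(proj(c,[P[0],P[1],zo+h])),1))
print(np.round(z(proj(c,P+[0.01,0,-.0124])),1))
def inv(u,v): return ((u+.5)/4-.5+150,(v+.5)/4-.5+120)
# intersect with plane y = P[1]
for n,q in dict(tip=(210,162),colL=(173,72),colR=(230,76),shL=(183,104),shR=(226,97)).items():
    oo,r=ray(c,*inv(*q)); X=oo+r*(P[1]-oo[1])/r[1]; print(n,X.round(4),(M.T@(X-P)).round(4))
E
python3 - <<'E'
import cv2
a=cv2.imread("pics/ss2.png");cv2.imwrite("pics/ss2y.png",cv2.resize(a[115:170,180:220],None,fx=10,fy=10,interpolation=cv2.INTER_CUBIC))
E
```

```text
0.03 [197.   34.2]
0.003 [199.9  78.2]
0 [200.2  82.9]
-0.022 [202.5 117.6]
-0.05 [205.4 160.3]
[218.   82.9]
tip [0.3955 0.0609 0.1092] [0.0004 0.0026 0.0636]
colL [0.3781 0.0609 0.1673] [-0.0021 -0.0146  0.0055]
colR [0.4099 0.0609 0.1647] [0.0024 0.0168 0.0081]
shL [0.3824 0.0609 0.1471] [-0.0015 -0.0104  0.0257]
shR [0.407  0.0609 0.1515] [0.002  0.0139 0.0213]
```

View pics/ss2y.png

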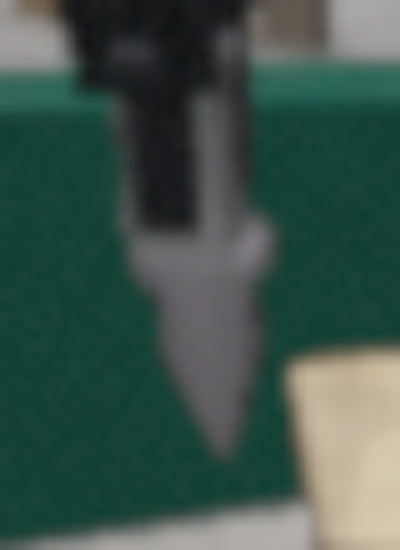

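```bash
python3 - <<'E'
from h import *
from bench import get_obs
plan(get_obs(),[0.446,0.0683,0.131],82.2)
E
```

```text
shift txyz [0.0148 0.0516 0.0418] tool x yaw 81.92 tilt 0.01 TCP [0.3929 0.061  0.1728] F [ 0.49  0.1  -2.45] open 0.259 t 5.55
turn -0.28
```

move_arm([
  {"tx":0.007,"ty":0.026,"tz":0,"turn":0},
  {"tx":0.0148,"ty":0.0516,"tz":0.01,"turn":0},
  {"tx":0.0148,"ty":0.0516,"tz":0.03,"turn":0},
  {"tx":0.0148,"ty":0.0516,"tz":0.04,"turn":0},
  {"tx":0.0148,"ty":0.0516,"tz":0.042,"turn":0},
  {"tx":0.0148,"ty":0.0516,"tz":0.042,"turn":0},
  {"tx":0.0148,"ty":0.0516,"tz":0.042,"turn":0},
  {"tx":0.0148,"ty":0.0516,"tz":0.042,"turn":0},
])

```text
time_s: 6.22
eef_pos: [0.446, 0.0692, 0.1317]
eef_rot: [0.001, 0.755, 0.656, 0.0]
wrist_force: [-1.2, 0.5, -1.9]
opening: 0.257
```

```bash
python3 - <<'E'
from h import *
from bench import get_obs
plan(get_obs(),[0.446,0.0683,0.131],82.2)
snap("side","ss3");
a=cv2.imread("pics/ss3.png");cv2.imwrite("pics/ss3z.png",cv2.resize(a[135:205,190:260],None,fx=8,fy=8,interpolation=cv2.INTER_CUBIC))
E
```

```text
shift txyz [-0.0009  0.0001  0.0007] tool x yaw 82.01 tilt 0.08 TCP [0.446  0.0692 0.1317] F [-1.19  0.47 -1.85] open 0.257 t 6.2167
turn -0.19
```

View pics/ss3z.png

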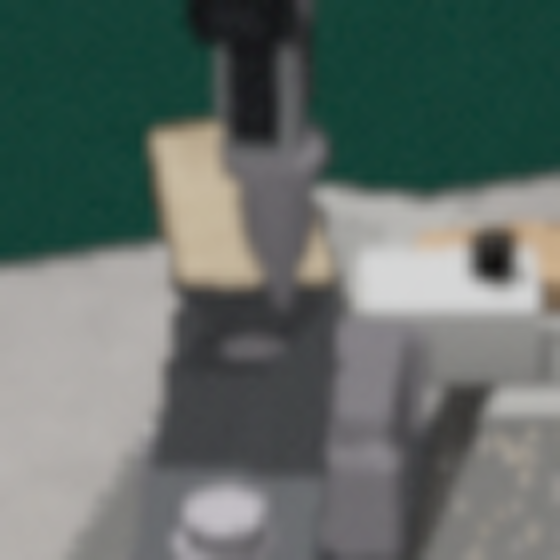

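```bash
python3 - <<'E'
from h import *
A=load("ss3");c=A[1]
def z(p): return np.round(((p[0]-190+.5)*8-.5,(p[1]-135+.5)*8-.5),1)
for X in [(.440,.069,.061),(.428,.069,.061),(.452,.069,.061),(.440,.081,.061),(.440,.057,.061),(.448,.068,.061),(.448,.068,.069),(.4345,-.04,.0715)]: print(X,z(proj(c,X)))
E
```

```text
(0.44, 0.069, 0.061) [259.4 329.8]
(0.428, 0.069, 0.061) [219.6 330.1]
(0.452, 0.069, 0.061) [299.3 329.5]
(0.44, 0.081, 0.061) [260.6 309.1]
(0.44, 0.057, 0.061) [258.2 351. ]
(0.448, 0.068, 0.061) [285.9 331.4]
(0.448, 0.068, 0.069) [285.3 308.7]
(0.4345, -0.04, 0.0715) [225.8 508.8]
```

move_arm([
  {"tx":-0.0005,"ty":0.0005,"tz":0.003,"turn":0},
  {"tx":-0.0005,"ty":0.0005,"tz":0.006,"turn":0},
  {"tx":-0.0005,"ty":0.0005,"tz":0.008,"turn":0},
  {"tx":-0.0005,"ty":0.0005,"tz":0.009,"turn":0},
  {"tx":-0.0005,"ty":0.0005,"tz":0.0105,"turn":0},
  {"tx":-0.0005,"ty":0.0005,"tz":0.0105,"turn":0},
])

```text
time_s: 6.77
eef_pos: [0.4459, 0.0689, 0.1199]
eef_rot: [-0.0, 0.755, 0.656, -0.0]
wrist_force: [-0.1, 0.7, -1.5]
opening: 0.258
```

move_arm([
  {"tx":0,"ty":0,"tz":0.001,"turn":0},
  {"tx":0,"ty":0,"tz":0.002,"turn":0},
  {"tx":0,"ty":0,"tz":0.003,"turn":0},
  {"tx":0,"ty":0,"tz":0.004,"turn":0},
  {"tx":0,"ty":0,"tz":0.004,"turn":0},
])

```text
time_s: 7.18
eef_pos: [0.4459, 0.0688, 0.1161]
eef_rot: [-0.0, 0.755, 0.656, -0.0]
wrist_force: [-0.6, 0.0, 0.2]
opening: 0.258
```

move_arm([
  {"tx":0,"ty":0,"tz":0.001,"turn":0},
  {"tx":0,"ty":0,"tz":0.002,"turn":0},
  {"tx":0,"ty":0,"tz":0.002,"turn":0},
])

```text
time_s: 7.43
eef_pos: [0.446, 0.0688, 0.1141]
eef_rot: [-0.0, 0.755, 0.656, -0.0]
wrist_force: [-1.0, 0.6, -0.6]
opening: 0.256
```

move_arm([
  {"tx":0,"ty":0,"tz":0.001,"turn":0},
  {"tx":0,"ty":0,"tz":0.002,"turn":0},
  {"tx":0,"ty":0,"tz":0.002,"turn":0},
])

```text
time_s: 7.68
eef_pos: [0.446, 0.0688, 0.1121]
eef_rot: [-0.0, 0.755, 0.656, -0.0]
wrist_force: [-0.5, -0.4, -0.8]
opening: 0.261
```

move_arm([
  {"tx":0,"ty":0,"tz":0.001,"turn":0},
  {"tx":0,"ty":0,"tz":0.002,"turn":0},
  {"tx":0,"ty":0,"tz":0.002,"turn":0},
])

```text
time_s: 7.93
eef_pos: [0.4463, 0.0687, 0.1103]
eef_rot: [0.0, 0.755, 0.656, 0.0]
wrist_force: [-1.7, -1.3, 0.7]
opening: 0.261
```

move_arm([
  {"tx":0,"ty":0.001,"tz":0,"turn":0},
  {"tx":0,"ty":0.002,"tz":0,"turn":0},
  {"tx":0,"ty":0.002,"tz":0,"turn":0},
])

```text
time_s: 8.18
eef_pos: [0.4483, 0.0685, 0.1103]
eef_rot: [0.0, 0.755, 0.656, -0.0]
wrist_force: [-1.7, -1.6, 1.6]
opening: 0.259
```

move_arm([
  {"tx":0,"ty":0.001,"tz":0,"turn":0},
  {"tx":0,"ty":0.002,"tz":0,"turn":0},
  {"tx":0,"ty":0.002,"tz":0,"turn":0},
])

```text
time_s: 8.43
eef_pos: [0.4502, 0.0682, 0.1103]
eef_rot: [0.0, 0.755, 0.656, -0.0]
wrist_force: [-2.4, -1.4, 1.3]
opening: 0.254
```

```bash
python3 - <<'E'
from h import *
from bench import get_obs
o=get_obs();plan(o,[0.446,0.0683,0.131],82.2);print(o["torque"])
snap("side","ss4");
a=cv2.imread("pics/ss4.png");cv2.imwrite("pics/ss4z.png",cv2.resize(a[135:205,190:260],None,fx=8,fy=8,interpolation=cv2.INTER_CUBIC))
E
```

```text
shift txyz [-0.0005 -0.0042 -0.0207] tool x yaw 82.03 tilt 0.0 TCP [0.4502 0.0682 0.1103] F [-2.44 -1.35  1.26] open 0.254 t 8.4333
turn -0.17
[-0.26163559  0.42019685  0.0125847 ]
```

View pics/ss4z.png

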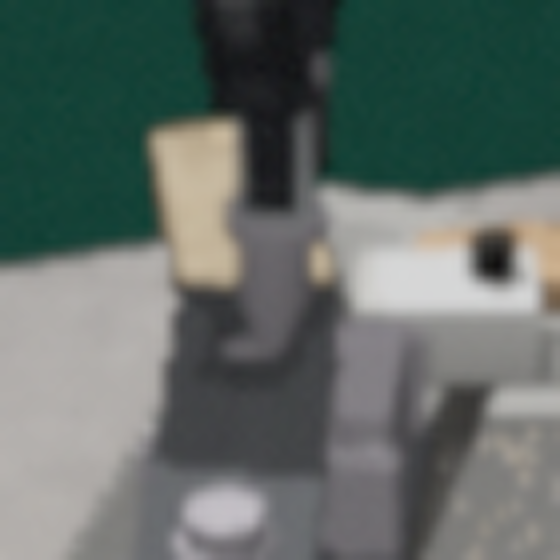

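move_arm([
  {"tx":0,"ty":0.001,"tz":0,"turn":0},
  {"tx":0,"ty":0.002,"tz":0,"turn":0},
  {"tx":0,"ty":0.002,"tz":0,"turn":0},
])

```text
time_s: 8.73
eef_pos: [0.4522, 0.068, 0.1103]
eef_rot: [-0.0, 0.755, 0.656, -0.0]
wrist_force: [-2.6, -1.9, 2.9]
opening: 0.257
```

```bash
python3 - <<'E'
from h import *
from bench import get_obs
o=get_obs();plan(o,[0.446,0.0683,0.131],82.2);print(o["torque"])
snap("wrist","wj4");
a=cv2.imread("pics/wj4.png");cv2.imwrite("pics/wj4z.png",cv2.resize(a[170:330,130:390],None,fx=3,fy=3,interpolation=cv2.INTER_CUBIC))
E
```

```text
shift txyz [-0.0005 -0.0061 -0.0207] tool x yaw 82.03 tilt 0.01 TCP [0.4522 0.068  0.1103] F [-2.63 -1.87  2.86] open 0.257 t 8.7333
turn -0.17
[-0.25345275  0.43611499  0.00317477]
```

View pics/wj4z.png

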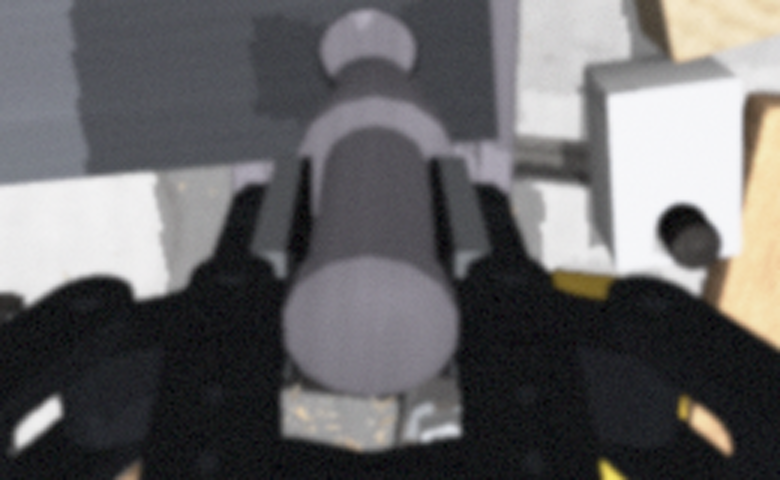

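move_arm([
  {"tx":0,"ty":-0.002,"tz":0,"turn":0},
  {"tx":0,"ty":-0.004,"tz":0,"turn":0},
  {"tx":0,"ty":-0.004,"tz":0,"turn":0},
])

```text
time_s: 9.03
eef_pos: [0.4482, 0.0685, 0.1104]
eef_rot: [0.0, 0.755, 0.656, 0.0]
wrist_force: [0.3, -1.5, 1.8]
opening: 0.258
```

```bash
python3 - <<'E'
from h import *
from bench import get_obs
o=get_obs();plan(o,[0.446,0.0683,0.131],82.2);print(o["torque"])
snap("wrist","wj5");
a=cv2.imread("pics/wj5.png");cv2.imwrite("pics/wj5z.png",cv2.resize(a[170:330,130:390],None,fx=3,fy=3,interpolation=cv2.INTER_CUBIC))
E
```

```text
shift txyz [-0.0005 -0.0021 -0.0206] tool x yaw 82.03 tilt 0.05 TCP [0.4482 0.0685 0.1104] F [ 0.31 -1.53  1.84] open 0.258 t 9.0333
turn -0.17
[-0.32199023  0.12208656  0.01049931]
```

View pics/wj5z.png

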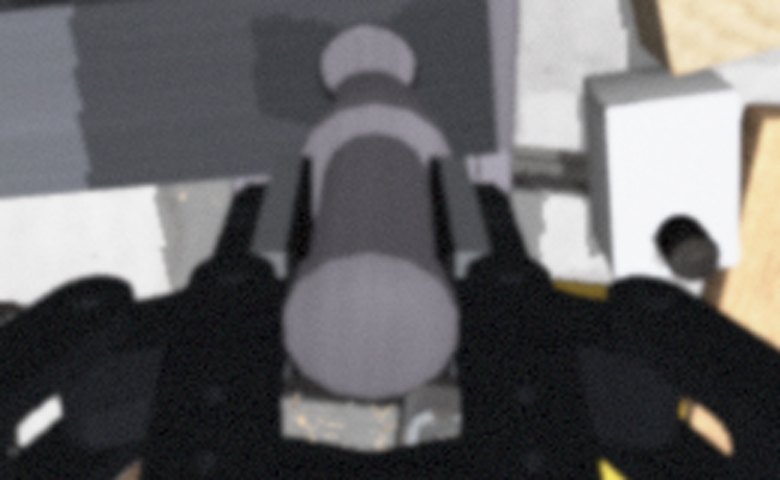

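```bash
python3 - <<'E'
from h import *
A=load("wj5");c=A[1];o=A[0];P=o["eef_pos"];M=rot(o["eef_rot"])
z=lambda p:np.round(((p[0]-130+.5)*3-.5,(p[1]-170+.5)*3-.5),1)
for off in (0,-.0015,.001):
  print(off,"head",z(proj(c,P+M@[0,off,-.0436])),"headT",z(proj(c,P+M@[0,off-.013,-.0436])),"headB",z(proj(c,P+M@[0,off+.013,-.0436])),"colTop",z(proj(c,P+M@[0,off-.016,.0064])),z(proj(c,P+M@[0,off-.016,.0124])),"colL",z(proj(c,P+M@[-.016,off,.0064])))
# block/strap hole edges
w=lambda u,v:((u+.5)/3-.5+130,(v+.5)/3-.5+170)
print("strap hole top edge",onz(c,*w(368,25),.061),"L",onz(c,*w(321,62),.061),"R",onz(c,*w(416,62),.061))
E
```

```text
0 head [371.2 333.3] headT [371.2 255. ] headB [371.1 405.8] colTop [371.1 105.7] [371.1  95. ] colL [292.1 179.3]
-0.0015 head [371.2 324.5] headT [371.2 245.5] headB [371.1 397.7] colTop [371.1  98.5] [371.1  88.1] colL [291.9 172.6]
0.001 head [371.2 339. ] headT [371.2 261.2] headB [371.1 411.1] colTop [371.1 110.4] [371.1  99.6] colL [292.2 183.8]
strap hole top edge [0.42781378 0.07063544 0.061     ] L [0.43564901 0.05773588 0.061     ] R [0.4389139  0.08112229 0.061     ]
```

move_arm([
  {"tx":-0.001,"ty":0.0,"tz":0,"turn":0},
  {"tx":-0.001,"ty":0.0005,"tz":0.001,"turn":0},
  {"tx":-0.001,"ty":0.0007,"tz":0.002,"turn":0},
  {"tx":-0.001,"ty":0.0007,"tz":0.002,"turn":0},
])

```text
time_s: 9.42
eef_pos: [0.4493, 0.0675, 0.109]
eef_rot: [0.0, 0.755, 0.656, 0.0]
wrist_force: [-1.8, -0.0, 6.6]
opening: 0.257
```

move_arm([
  {"tx":0,"ty":0.0003,"tz":0.001,"turn":0},
  {"tx":0,"ty":0.0003,"tz":0.001,"turn":0},
  {"tx":0,"ty":0.0003,"tz":0.001,"turn":0},
])

```text
time_s: 9.67
eef_pos: [0.4499, 0.0673, 0.1082]
eef_rot: [0.001, 0.755, 0.656, 0.001]
wrist_force: [-1.1, -0.1, 7.3]
opening: 0.257
```

move_arm([
  {"tx":0,"ty":0.0003,"tz":0.001,"turn":0},
  {"tx":0,"ty":0.0006,"tz":0.002,"turn":0},
  {"tx":0,"ty":0.0006,"tz":0.002,"turn":0},
])

```text
time_s: 9.92
eef_pos: [0.4508, 0.0671, 0.1065]
eef_rot: [0.001, 0.755, 0.656, 0.001]
wrist_force: [-1.4, -1.5, 9.6]
opening: 0.257
```

move_arm([
  {"tx":0,"ty":0.0003,"tz":0.001,"turn":0},
  {"tx":0,"ty":0.0006,"tz":0.002,"turn":0},
  {"tx":0,"ty":0.0006,"tz":0.002,"turn":0},
])

```text
time_s: 10.17
eef_pos: [0.4514, 0.0669, 0.1045]
eef_rot: [0.001, 0.755, 0.656, 0.001]
wrist_force: [-1.1, -1.1, 9.5]
opening: 0.257
```

```bash
cat >> h.py <<'E'
def look(name):
    from bench import get_obs
    o=get_obs();plan(o,[0.4555,0.068,0.0734],82.2);print(o["torque"].round(2))
    snap("wrist",name+"w");snap("side",name+"s")
    a=cv2.imread(f"pics/{name}w.png")[170:330,130:390];b=cv2.imread(f"pics/{name}s.png")[135:205,190:260]
    im=np.zeros((320,840,3),np.uint8)
    im[:,:520]=cv2.resize(a,(520,320),interpolation=cv2.INTER_CUBIC);im[:,520:]=cv2.resize(b,(320,320),interpolation=cv2.INTER_CUBIC)
    cv2.imwrite(f"pics/{name}.png",im[:,:800])
E
python3 -c "
from h import *
look('k1')"
```

```text
shift txyz [0.0016 0.0038 0.0311] tool x yaw 82.03 tilt 0.14 TCP [0.4514 0.0669 0.1045] F [-1.12 -1.09  9.47] open 0.257 t 10.1667
turn -0.17
[-0.3   0.3   0.01]
```

View pics/k1.png

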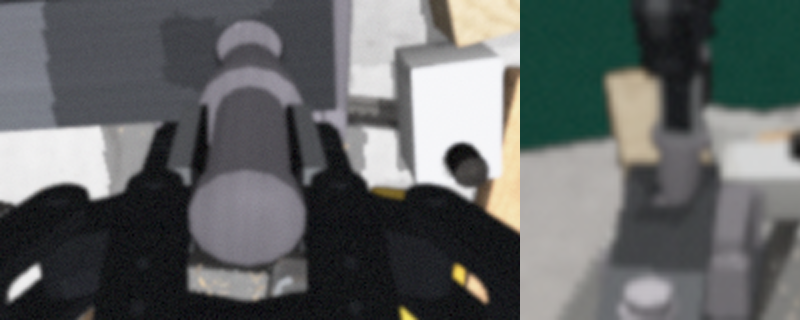

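```bash
cat >> h.py <<'E'
def zw(name,k=6,r=(165,245,205,305)):
    a=cv2.imread(f"pics/{name}.png")[r[0]:r[1],r[2]:r[3]]
    cv2.imwrite(f"pics/{name}_z.png",cv2.resize(a,None,fx=k,fy=k,interpolation=cv2.INTER_CUBIC))
E
python3 - <<'E'
from h import *
zw("k1w")
A=load("k1w");c=A[1];o=A[0]
for v in (20,22,24): print(onz(c,130+248/2,170+v/2,.061))
E
```

```text
[0.43113224 0.07022731 0.061     ]
[0.43186925 0.07012505 0.061     ]
[0.43260791 0.07002257 0.061     ]
```

View pics/k1w_z.png

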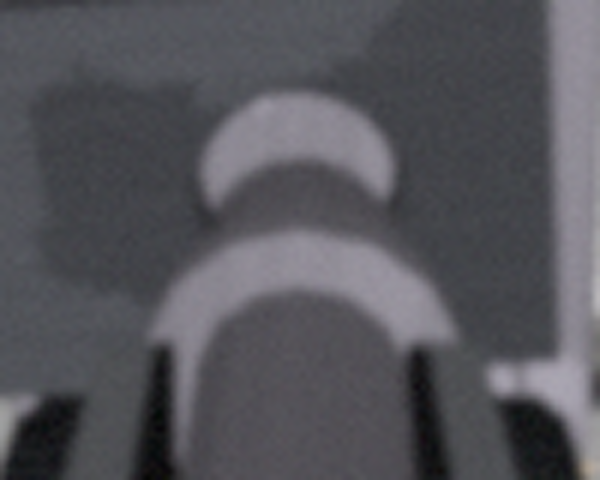

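move_arm([
  {"tx":0,"ty":0.0003,"tz":0.001,"turn":0},
  {"tx":0,"ty":0.0005,"tz":0.002,"turn":0},
  {"tx":0,"ty":0.0008,"tz":0.003,"turn":0},
  {"tx":0,"ty":0.0008,"tz":0.003,"turn":0},
])

```text
time_s: 10.6
eef_pos: [0.4523, 0.0667, 0.1015]
eef_rot: [0.001, 0.755, 0.656, 0.001]
wrist_force: [-2.6, -1.6, 10.1]
opening: 0.257
```

move_arm([
  {"tx":0,"ty":0.0003,"tz":0.001,"turn":0},
  {"tx":0,"ty":0.0005,"tz":0.002,"turn":0},
  {"tx":0,"ty":0.0008,"tz":0.003,"turn":0},
  {"tx":0,"ty":0.0008,"tz":0.003,"turn":0},
])

```text
time_s: 10.93
eef_pos: [0.4531, 0.0666, 0.0986]
eef_rot: [0.001, 0.755, 0.656, 0.001]
wrist_force: [-1.4, -2.1, 10.3]
opening: 0.258
```

move_arm([
  {"tx":-0.0003,"ty":0.0003,"tz":0.001,"turn":0},
  {"tx":-0.0005,"ty":0.0006,"tz":0.002,"turn":0},
  {"tx":-0.0005,"ty":0.0009,"tz":0.003,"turn":0},
  {"tx":-0.0005,"ty":0.0009,"tz":0.003,"turn":0},
])

```text
time_s: 11.27
eef_pos: [0.4539, 0.0661, 0.0955]
eef_rot: [0.001, 0.755, 0.656, 0.001]
wrist_force: [-1.7, -1.4, 9.5]
opening: 0.254
```

```bash
python3 -c "
from h import *
look('k2');zw('k2w')"
```

```text
shift txyz [0.0021 0.0012 0.0221] tool x yaw 82.03 tilt 0.15 TCP [0.4539 0.0661 0.0955] F [-1.69 -1.41  9.53] open 0.254 t 11.2667
turn -0.17
[-0.21  0.25  0.06]
```

View pics/k2w_z.png

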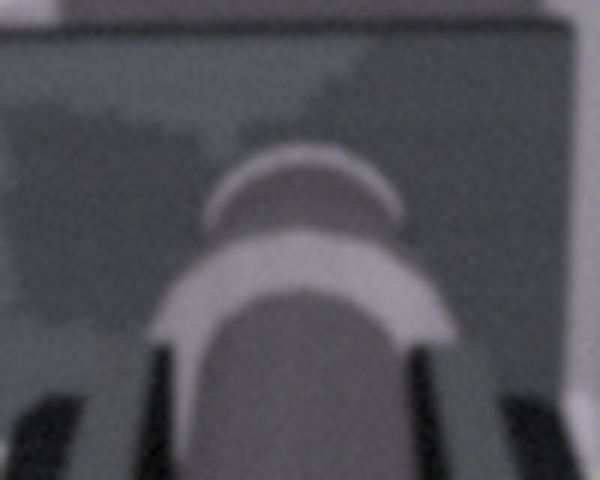

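move_arm([
  {"tx":-0.0003,"ty":0.0003,"tz":0.001,"turn":0},
  {"tx":-0.0003,"ty":0.0006,"tz":0.002,"turn":0},
  {"tx":-0.0003,"ty":0.0009,"tz":0.003,"turn":0},
  {"tx":-0.0003,"ty":0.0009,"tz":0.003,"turn":0},
])

```text
time_s: 11.7
eef_pos: [0.4547, 0.0658, 0.0922]
eef_rot: [0.001, 0.755, 0.656, 0.001]
wrist_force: [-0.1, -1.6, 6.9]
opening: 0.253
```

move_arm([
  {"tx":0,"ty":0.0003,"tz":0.001,"turn":0},
  {"tx":0,"ty":0.0006,"tz":0.002,"turn":0},
  {"tx":0,"ty":0.0009,"tz":0.003,"turn":0},
  {"tx":0,"ty":0.0009,"tz":0.003,"turn":0},
])

```text
time_s: 12.03
eef_pos: [0.4556, 0.0657, 0.0892]
eef_rot: [0.001, 0.755, 0.656, 0.001]
wrist_force: [-1.0, -1.5, 7.6]
opening: 0.26
```

move_arm([
  {"tx":0,"ty":0.0003,"tz":0.001,"turn":0},
  {"tx":0,"ty":0.0006,"tz":0.002,"turn":0},
  {"tx":0,"ty":0.0006,"tz":0.002,"turn":0},
])

```text
time_s: 12.28
eef_pos: [0.4562, 0.0656, 0.0872]
eef_rot: [0.001, 0.755, 0.656, 0.001]
wrist_force: [-1.2, -0.3, 7.7]
opening: 0.26
```

move_arm([
  {"tx":0,"ty":0.0003,"tz":0.001,"turn":0},
  {"tx":0,"ty":0.0004,"tz":0.0015,"turn":0},
  {"tx":0,"ty":0.0004,"tz":0.0015,"turn":0},
])

```text
time_s: 12.53
eef_pos: [0.4567, 0.0656, 0.0858]
eef_rot: [0.001, 0.755, 0.656, 0.001]
wrist_force: [-0.1, -0.1, 7.6]
opening: 0.257
```

```bash
python3 -c "
from h import *
look('k3');zw('k3w')"
```

```text
shift txyz [ 0.0023 -0.0015  0.0124] tool x yaw 82.02 tilt 0.15 TCP [0.4567 0.0656 0.0858] F [-0.11 -0.06  7.57] open 0.257 t 12.5333
turn -0.18
[-0.15  0.11  0.02]
```

View pics/k3.png

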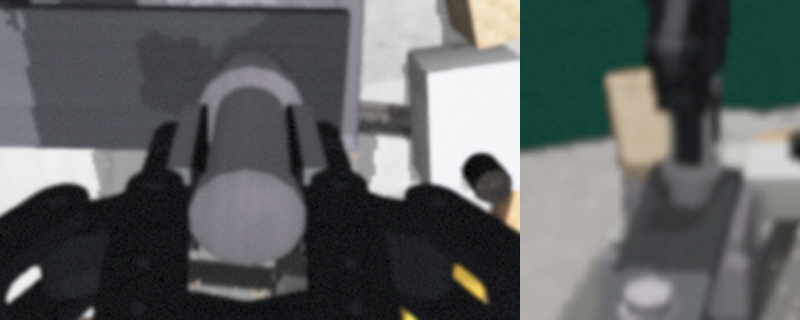

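move_arm([
  {"tx":0,"ty":0,"tz":0.0005,"turn":0},
  {"tx":0,"ty":0,"tz":0.001,"turn":0},
  {"tx":0,"ty":0,"tz":0.001,"turn":0},
])

```text
time_s: 12.88
eef_pos: [0.4567, 0.0656, 0.0847]
eef_rot: [0.001, 0.755, 0.656, 0.001]
wrist_force: [-0.7, -0.5, 6.2]
opening: 0.262
```

move_arm([
  {"tx":0,"ty":0,"tz":0.0007,"turn":0},
  {"tx":0,"ty":0,"tz":0.0015,"turn":0},
  {"tx":0,"ty":0,"tz":0.0015,"turn":0},
])

```text
time_s: 13.13
eef_pos: [0.4566, 0.0656, 0.0831]
eef_rot: [0.001, 0.755, 0.656, 0.001]
wrist_force: [0.4, -1.0, 5.1]
opening: 0.256
```

move_arm([
  {"tx":0,"ty":0,"tz":0.001,"turn":0},
  {"tx":0,"ty":0,"tz":0.002,"turn":0},
  {"tx":0,"ty":0,"tz":0.002,"turn":0},
])

```text
time_s: 13.38
eef_pos: [0.4566, 0.0656, 0.0811]
eef_rot: [0.001, 0.755, 0.656, 0.001]
wrist_force: [0.6, 0.1, 4.8]
opening: 0.26
```

move_arm([
  {"tx":0,"ty":0,"tz":0.001,"turn":0},
  {"tx":0,"ty":0,"tz":0.002,"turn":0},
  {"tx":0,"ty":0,"tz":0.002,"turn":0},
])

```text
time_s: 13.63
eef_pos: [0.4565, 0.0656, 0.079]
eef_rot: [0.001, 0.755, 0.656, 0.001]
wrist_force: [0.1, 0.3, 5.3]
opening: 0.258
```

move_arm([
  {"tx":0,"ty":0,"tz":0.001,"turn":0},
  {"tx":0,"ty":0,"tz":0.002,"turn":0},
  {"tx":0,"ty":0,"tz":0.003,"turn":0},
  {"tx":0,"ty":0,"tz":0.003,"turn":0},
])

```text
time_s: 13.97
eef_pos: [0.4564, 0.0657, 0.0759]
eef_rot: [0.001, 0.755, 0.656, 0.001]
wrist_force: [-1.0, -0.3, 5.6]
opening: 0.257
```

move_arm([
  {"tx":0,"ty":0,"tz":0.0005,"turn":0},
  {"tx":0,"ty":0,"tz":0.001,"turn":0},
  {"tx":0,"ty":0,"tz":0.0015,"turn":0},
  {"tx":0,"ty":0,"tz":0.0015,"turn":0},
])

```text
time_s: 14.3
eef_pos: [0.4564, 0.0657, 0.0745]
eef_rot: [0.001, 0.755, 0.656, 0.001]
wrist_force: [-1.0, -0.6, 6.9]
opening: 0.257
```

```bash
python3 -c "
from h import *
look('k4')"
```

```text
shift txyz [ 0.0022 -0.0012  0.0011] tool x yaw 82.02 tilt 0.13 TCP [0.4564 0.0657 0.0745] F [-1.03 -0.6   6.85] open 0.257 t 14.3
turn -0.18
[-0.1   0.02  0.02]
```

View pics/k4.png

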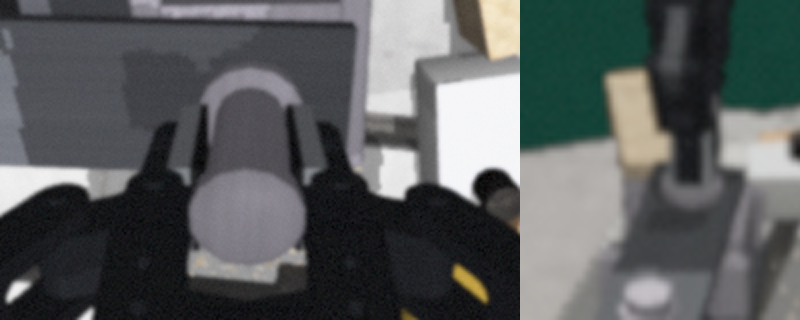

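Near the seat; press in 0.5 mm steps until the force rises.

move_arm([
  {"tx":0,"ty":0,"tz":0.0005,"turn":0},
  {"tx":0,"ty":0,"tz":0.001,"turn":0},
  {"tx":0,"ty":0,"tz":0.001,"turn":0},
])

```text
time_s: 14.65
eef_pos: [0.4564, 0.0657, 0.0736]
eef_rot: [0.001, 0.755, 0.656, 0.001]
wrist_force: [-1.5, -0.0, 6.8]
opening: 0.258
```

move_arm([
  {"tx":0,"ty":0,"tz":0.0005,"turn":0},
  {"tx":0,"ty":0,"tz":0.0005,"turn":0},
  {"tx":0,"ty":0,"tz":0.0005,"turn":0},
])

```text
time_s: 14.9
eef_pos: [0.4566, 0.0658, 0.0735]
eef_rot: [0.001, 0.755, 0.656, 0.001]
wrist_force: [-2.9, -0.6, 11.5]
opening: 0.255
```

move_arm([
  {"tx":0,"ty":0,"tz":-0.001,"turn":0},
  {"tx":0,"ty":0,"tz":-0.002,"turn":0},
  {"tx":0,"ty":0,"tz":-0.004,"turn":0},
  {"tx":0,"ty":0,"tz":-0.006,"turn":0},
])

```text
time_s: 15.23
eef_pos: [0.4551, 0.0658, 0.078]
eef_rot: [-0.0, 0.755, 0.656, -0.0]
wrist_force: [1.1, 0.2, -1.8]
opening: 0.256
```

move_arm([
  {"tx":0,"ty":0,"tz":-0.01,"turn":0},
  {"tx":0,"ty":0,"tz":-0.02,"turn":0},
  {"tx":0,"ty":0,"tz":-0.04,"turn":0},
  {"tx":0,"ty":0,"tz":-0.07,"turn":0},
  {"tx":0,"ty":0,"tz":-0.1,"turn":0},
  {"tx":0,"ty":0,"tz":-0.11,"turn":0},
  {"tx":0,"ty":0,"tz":-0.11,"turn":0},
  {"tx":0,"ty":0,"tz":-0.11,"turn":0},
])

```text
time_s: 15.9
eef_pos: [0.4553, 0.0658, 0.1885]
eef_rot: [0.0, 0.755, 0.656, 0.0]
wrist_force: [0.4, -0.0, -1.3]
opening: 0.258
```

```bash
python3 - <<'E'
from h import *
look('k5')
from bench import get_obs
plan(get_obs(),[0.534,-0.2545,0.19],82.2)
E
```

```text
shift txyz [ 0.0022 -0.0002  0.1151] tool x yaw 82.03 tilt 0.06 TCP [0.4553 0.0658 0.1885] F [ 0.38 -0.   -1.33] open 0.258 t 15.9
turn -0.17
[-0.05  0.01 -0.01]
shift txyz [-0.3062  0.1236 -0.0037] tool x yaw 82.03 tilt 0.17 TCP [0.454  0.0659 0.1867] F [-0.68  0.36 -1.65] open 0.259 t 16.0
turn -0.17
```

View pics/k5.png

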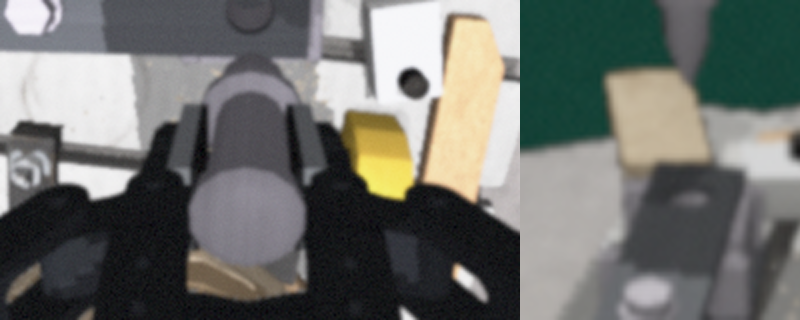

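View pics/k5s.png

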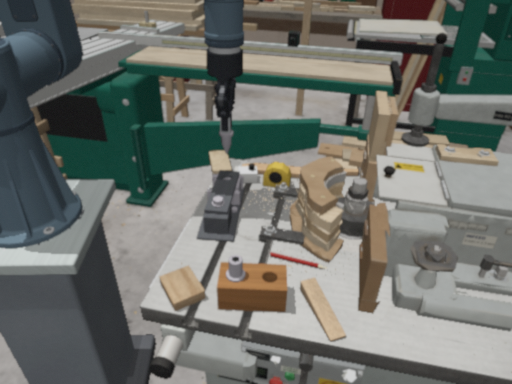

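move_arm([
  {"tx":-0.041,"ty":0,"tz":0,"turn":0},
  {"tx":-0.082,"ty":0,"tz":0,"turn":0},
  {"tx":-0.123,"ty":0.01,"tz":0,"turn":0},
  {"tx":-0.164,"ty":0.02,"tz":0,"turn":0},
  {"tx":-0.2,"ty":0.03,"tz":0,"turn":0},
  {"tx":-0.235,"ty":0.05,"tz":0,"turn":0},
  {"tx":-0.265,"ty":0.08,"tz":0,"turn":0},
  {"tx":-0.295,"ty":0.105,"tz":0,"turn":0},
  {"tx":-0.306,"ty":0.123,"tz":0,"turn":0},
  {"tx":-0.306,"ty":0.123,"tz":0,"turn":0},
  {"tx":-0.306,"ty":0.123,"tz":0,"turn":0},
  {"tx":-0.306,"ty":0.123,"tz":0,"turn":0},
])

```text
time_s: 17.0
eef_pos: [0.5333, -0.2532, 0.186]
eef_rot: [-0.002, 0.755, 0.656, -0.0]
wrist_force: [0.8, 0.0, -1.4]
opening: 0.258
```

```bash
python3 - <<'E'
from h import *
from bench import get_obs
plan(get_obs(),[0.534,-0.2545,0.12],82.2)
snap("side","p1");a=cv2.imread("pics/p1.png")
cv2.imwrite("pics/p1z.png",cv2.resize(a[190:320,200:320],None,fx=5,fy=5,interpolation=cv2.INTER_CUBIC))
E
```

```text
shift txyz [-0.0014  0.0011  0.066 ] tool x yaw 82.03 tilt 0.26 TCP [ 0.5333 -0.2532  0.186 ] F [ 0.77  0.02 -1.43] open 0.258 t 17.0
turn -0.17
```

View pics/p1z.png

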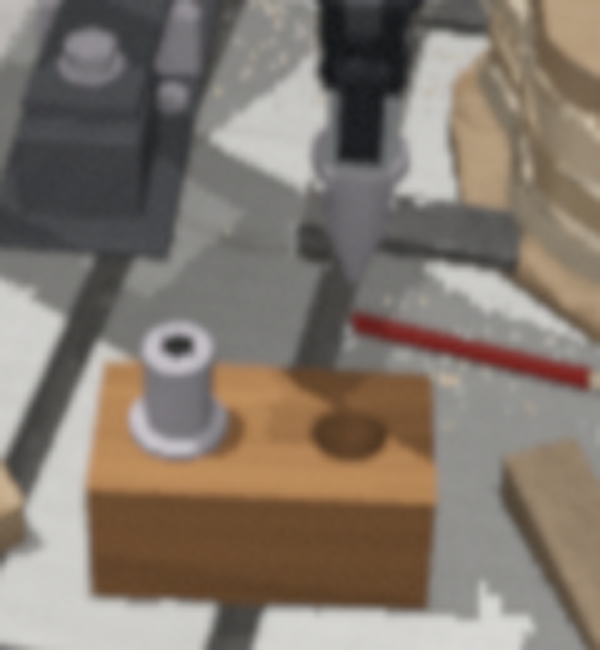

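```bash
python3 - <<'E'
from h import *
A=load("p1");c=A[1];P=A[0]["eef_pos"]
w=lambda u,v:((u+.5)/5-.5+200,(v+.5)/5-.5+190)
print("hole",onz(c,*w(349,435),.056))
oo,r=ray(c,*w(356,288)); print("tip",oo+r*(P[1]-oo[1])/r[1],P)
E
```

```text
hole [ 0.53228149 -0.25805822  0.056     ]
tip [ 0.532579   -0.25317907  0.12013938] [ 0.53333832 -0.25317907  0.18603184]
```

move_arm([
  {"tx":-0.0023,"ty":0.0005,"tz":0.03,"turn":0},
  {"tx":-0.0023,"ty":0.0005,"tz":0.055,"turn":0},
  {"tx":-0.0023,"ty":0.0005,"tz":0.07,"turn":0},
  {"tx":-0.0023,"ty":0.0005,"tz":0.08,"turn":0},
  {"tx":-0.0023,"ty":0.0005,"tz":0.085,"turn":0},
  {"tx":-0.0023,"ty":0.0005,"tz":0.085,"turn":0},
])

```text
time_s: 17.55
eef_pos: [0.5342, -0.2557, 0.1025]
eef_rot: [-0.001, 0.754, 0.656, -0.0]
wrist_force: [-0.2, -0.2, -1.1]
opening: 0.259
```

move_arm([
  {"tx":0,"ty":0,"tz":0.003,"turn":0},
  {"tx":0,"ty":0,"tz":0.006,"turn":0},
  {"tx":0,"ty":0,"tz":0.008,"turn":0},
  {"tx":0,"ty":0,"tz":0.008,"turn":0},
])

```text
time_s: 17.88
eef_pos: [0.5349, -0.2568, 0.0955]
eef_rot: [0.0, 0.755, 0.656, 0.0]
wrist_force: [-0.0, -0.7, -1.8]
opening: 0.257
```

move_arm([
  {"tx":0.001,"ty":-0.001,"tz":0.001,"turn":0},
  {"tx":0.001,"ty":-0.001,"tz":0.004,"turn":0},
  {"tx":0.001,"ty":-0.001,"tz":0.007,"turn":0},
  {"tx":0.001,"ty":-0.001,"tz":0.007,"turn":0},
])

```text
time_s: 18.22
eef_pos: [0.5336, -0.2553, 0.0875]
eef_rot: [-0.001, 0.755, 0.656, -0.0]
wrist_force: [-0.3, -0.0, -2.2]
opening: 0.256
```

move_arm([
  {"tx":0,"ty":0,"tz":0.003,"turn":0},
  {"tx":0,"ty":0,"tz":0.006,"turn":0},
  {"tx":0,"ty":0,"tz":0.008,"turn":0},
  {"tx":0,"ty":0,"tz":0.008,"turn":0},
])

```text
time_s: 18.55
eef_pos: [0.5336, -0.2553, 0.0795]
eef_rot: [-0.001, 0.755, 0.656, -0.0]
wrist_force: [-0.1, -0.4, -0.7]
opening: 0.255
```

move_arm([
  {"tx":0,"ty":0,"tz":0.003,"turn":0},
  {"tx":0,"ty":0,"tz":0.006,"turn":0},
  {"tx":0,"ty":0,"tz":0.009,"turn":0},
  {"tx":0,"ty":0,"tz":0.0105,"turn":0},
  {"tx":0,"ty":0,"tz":0.0105,"turn":0},
])

```text
time_s: 18.97
eef_pos: [0.5336, -0.2553, 0.0692]
eef_rot: [-0.001, 0.755, 0.656, -0.0]
wrist_force: [-0.0, -0.2, -0.5]
opening: 0.256
```

move_arm([
  {"tx":0,"ty":0,"tz":0.0005,"turn":0},
  {"tx":0,"ty":0,"tz":0.0005,"turn":0},
  {"tx":0,"ty":0,"tz":0.0005,"turn":0},
  {"tx":0,"ty":0,"tz":0.0005,"turn":0},
  {"tx":0,"ty":0,"tz":0.0005,"turn":0},
  {"tx":0,"ty":0,"tz":0.0005,"turn":0},
], gripper=1.0)

```text
time_s: 19.47
eef_pos: [0.5341, -0.2557, 0.0695]
eef_rot: [0.0, 0.755, 0.656, 0.0]
wrist_force: [-0.5, 1.0, 0.6]
opening: 0.998
```

move_arm([
  {"tx":0,"ty":0,"tz":-0.035,"turn":0},
  {"tx":0,"ty":0,"tz":-0.075,"turn":0},
  {"tx":0,"ty":-0.03,"tz":-0.085,"turn":0},
  {"tx":0,"ty":-0.06,"tz":-0.085,"turn":0},
  {"tx":0,"ty":-0.06,"tz":-0.085,"turn":0},
  {"tx":0,"ty":-0.06,"tz":-0.085,"turn":0},
  {"tx":0,"ty":-0.06,"tz":-0.085,"turn":0},
])

```text
time_s: 20.05
eef_pos: [0.4749, -0.2476, 0.1547]
eef_rot: [0.001, 0.755, 0.656, 0.0]
wrist_force: [0.2, -0.1, 0.2]
opening: 1.0
```

```bash
python3 - <<'E'
from h import *
from bench import get_obs
o=get_obs();plan(o,[0.4743,-0.2505,0.0643],82.2)
snap("wrist","b1");snap("side","b1s")
E
```

```text
shift txyz [-0.0029 -0.0003  0.0904] tool x yaw 82.0 tilt 0.07 TCP [ 0.4749 -0.2476  0.1547] F [ 0.2  -0.14  0.22] open 1.0 t 20.05
turn -0.2
```

View pics/b1.png

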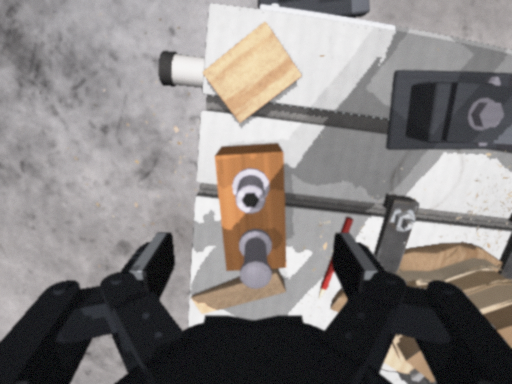

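View pics/b1s.png

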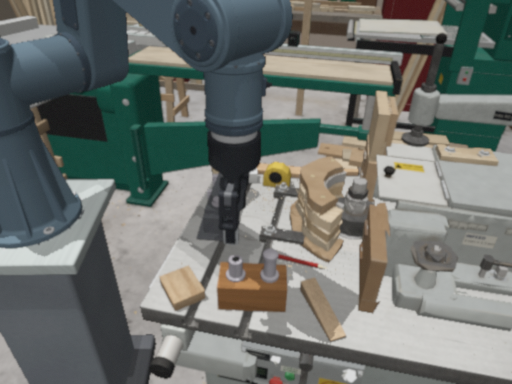

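```bash
python3 - <<'E'
from h import *
A=load("b1");c=A[1];P=A[0]["eef_pos"];M=rot(A[0]["eef_rot"])
X=onz(c,251.5,199,.094);print(X,M.T@(X-P)); print("drift head",onz(c,256.5,274,.112),"fl L/R",onz(c,233,188,.06),onz(c,270,188,.06))
E
```

```text
[ 0.47476848 -0.2490671   0.094     ] [-1.44619470e-03 -3.43755678e-06  6.06830325e-02]
drift head [ 0.53209017 -0.25305191  0.112     ] fl L/R [ 0.4740169  -0.26633244  0.06      ] [ 0.4787211  -0.23270733  0.06      ]
```

move_arm([
  {"tx":-0.002,"ty":0,"tz":0.035,"turn":0},
  {"tx":-0.002,"ty":0,"tz":0.065,"turn":0},
  {"tx":-0.002,"ty":0,"tz":0.085,"turn":0},
  {"tx":-0.002,"ty":0,"tz":0.0895,"turn":0},
  {"tx":-0.002,"ty":0,"tz":0.0895,"turn":0},
  {"tx":-0.002,"ty":0,"tz":0.0895,"turn":0},
])

```text
time_s: 20.65
eef_pos: [0.4751, -0.2497, 0.0654]
eef_rot: [0.0, 0.754, 0.656, 0.0]
wrist_force: [-0.1, -0.3, 0.6]
opening: 0.998
```

move_arm([
  {"tx":0,"ty":0,"tz":0,"turn":0},
  {"tx":0,"ty":0,"tz":0,"turn":0},
  {"tx":0,"ty":0,"tz":0,"turn":0},
  {"tx":0,"ty":0,"tz":0,"turn":0},
  {"tx":0,"ty":0,"tz":0,"turn":0},
  {"tx":0,"ty":0,"tz":0,"turn":0},
], gripper=0)

```text
time_s: 21.15
eef_pos: [0.4746, -0.2495, 0.0656]
eef_rot: [0.0, 0.755, 0.656, 0.0]
wrist_force: [-1.1, 0.5, 4.7]
opening: 0.25
```

move_arm([
  {"tx":0,"ty":0,"tz":0,"turn":0},
  {"tx":0,"ty":0,"tz":0,"turn":0},
])

```text
time_s: 21.32
eef_pos: [0.4746, -0.2495, 0.0656]
eef_rot: [0.0, 0.755, 0.656, 0.0]
wrist_force: [-0.7, 1.1, 6.0]
opening: 0.252
```

```bash
python3 - <<'E'
from h import *
snap("wrist","b2")
zw("b2",5,(160,300,190,310))
E
```

```text
(no output)
```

View pics/b2_z.png

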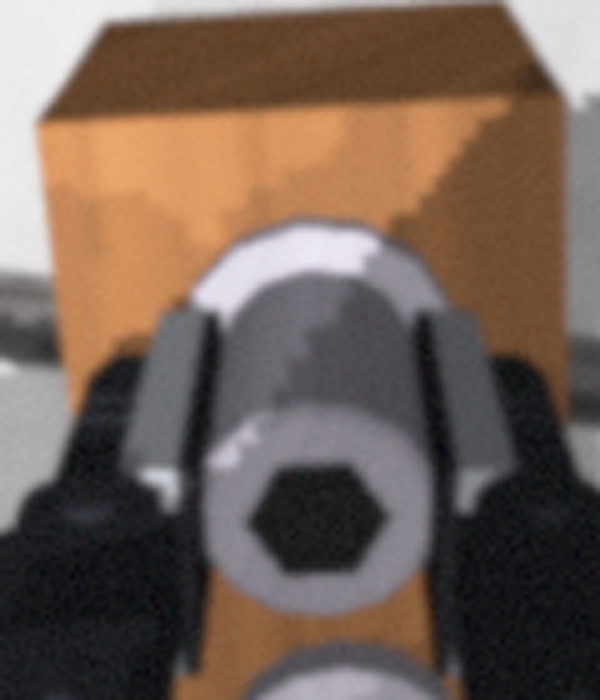

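```bash
python3 - <<'E'
from h import *
A=load("b2");c=A[1];P=A[0]["eef_pos"];M=rot(A[0]["eef_rot"])
w=lambda u,v:((u+.5)/5-.5+190,(v+.5)/5-.5+160)
for n,q,z in [("c",(317,508),.094),("L",(202,505),.094),("R",(433,505),.094),("T",(317,403),.094),("B",(317,612),.094),("flT",(317,217),.06)]:
    X=onz(c,*w(*q),z);print(n,(M.T@(X-P)).round(4))
E
```

```text
c [-0.0002 -0.0001 -0.0284]
L [-0.0114 -0.0004 -0.0284]
R [ 0.0111 -0.0004 -0.0284]
T [-0.0002 -0.0116 -0.0284]
B [-0.0002  0.012  -0.0284]
flT [-0.0002 -0.0175  0.0056]
```

move_arm([
  {"tx":0,"ty":0,"tz":-0.02,"turn":0},
  {"tx":0,"ty":0,"tz":-0.06,"turn":0},
  {"tx":0,"ty":0,"tz":-0.09,"turn":0},
  {"tx":0,"ty":0,"tz":-0.095,"turn":0},
  {"tx":0,"ty":0,"tz":-0.095,"turn":0},
  {"tx":0,"ty":0,"tz":-0.095,"turn":0},
])

```text
time_s: 21.87
eef_pos: [0.4738, -0.2489, 0.159]
eef_rot: [-0.0, 0.755, 0.656, -0.0]
wrist_force: [-0.5, -0.1, -1.5]
opening: 0.252
```

```bash
python3 - <<'E'
from h import *
from bench import get_obs
o=get_obs();plan(o,[0.4558,0.066,0.16],82.2);plan(o,[0.385,0.06,0.16])
A=load("k5w");c=A[1]
zw("k5w",6,(150,230,205,305))
E
```

```text
shift txyz [ 0.3093 -0.0615 -0.0008] tool x yaw 82.03 tilt 0.05 TCP [ 0.4738 -0.2489  0.159 ] F [-0.47 -0.13 -1.53] open 0.252 t 21.8667
turn -0.17
shift txyz [ 0.2936 -0.1308 -0.0008] tool x yaw 82.03 tilt 0.05 TCP [ 0.4738 -0.2489  0.159 ] F [-0.47 -0.13 -1.53] open 0.252 t 21.8667
```

View pics/k5w_z.png

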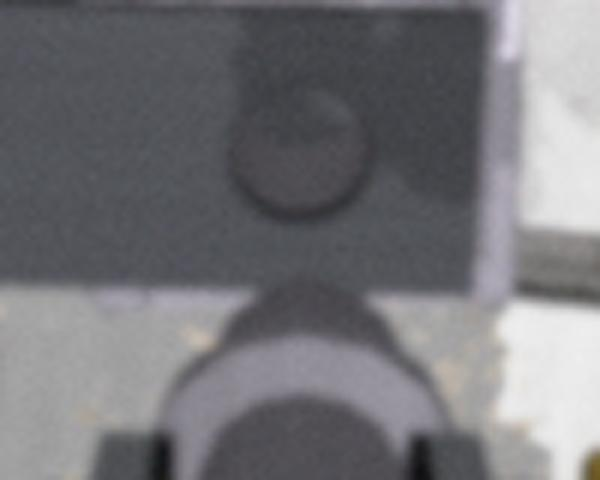

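```bash
python3 - <<'E'
from h import *
A=load("k5w");c=A[1];w=lambda u,v:((u+.5)/6-.5+205,(v+.5)/6-.5+150)
for q in [(300,152),(300,83),(300,221),(229,152),(372,152)]: print(onz(c,*w(*q),.061).round(4))
E
```

```text
[0.4535 0.0673 0.061 ]
[0.4416 0.069  0.061 ]
[0.4658 0.0656 0.061 ]
[0.4519 0.0553 0.061 ]
[0.4552 0.0796 0.061 ]
```

```bash
python3 - <<'E'
from h import *
for n in ("k4w","k5w"):
    zw(n,4,(160,320,190,320))
    A=load(n);c=A[1];P=A[0]["eef_pos"];M=rot(A[0]["eef_rot"])
    print(n,P.round(4))
a=cv2.imread("pics/k4w_z.png");b=cv2.imread("pics/k5w_z.png")
cv2.imwrite("pics/cmp.png",np.hstack([a[:,:390],b[:,:390]])[:600])
E
```

```text
k4w [0.4564 0.0657 0.0745]
k5w [0.4553 0.0658 0.1885]
```

View pics/cmp.png

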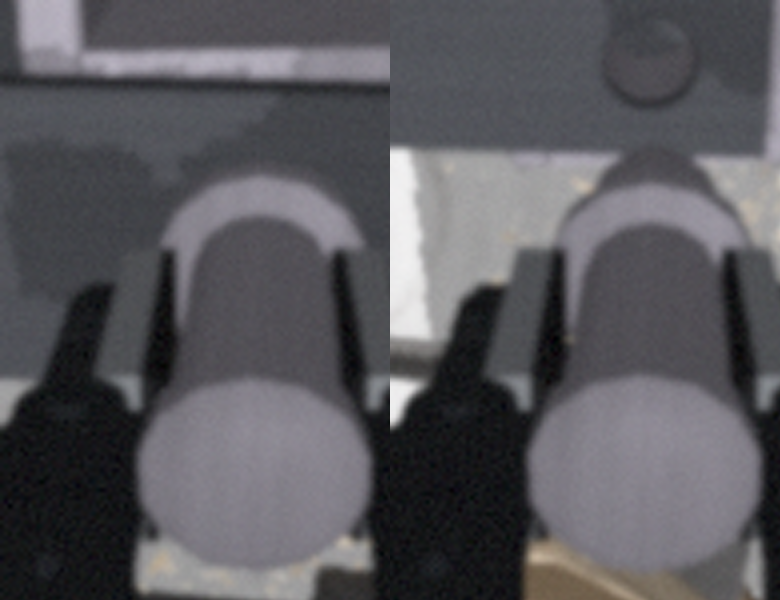

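```bash
python3 - <<'E'
from h import *
w=lambda u,v:((u+.5)/4-.5+190,(v+.5)/4-.5+160)
for n,ht,hb,ct,u,cl,cr in (("k4w",376,570,174,256,163,364),("k5w",373,572,182,255,170,359)):
    A=load(n);c=A[1];P=A[0]["eef_pos"];M=rot(A[0]["eef_rot"])
    f=lambda u,v,dz:(M.T@(onz(c,*w(u,v),P[2]+dz)-P)).round(4)[:2]
    print(n,"headc y",(f(u,ht,.0436)+f(u,hb,.0436))/2,"collar top ->axis y",f(260,ct,-.0064)+[0,.016])
E
```

```text
k4w headc y [ 0.0001 -0.001 ] collar top ->axis y [ 0.0007 -0.0011]
k5w headc y [-0.     -0.0011] collar top ->axis y [7.e-04 1.e-04]
```

move_arm([
  {"tx":0.041,"ty":-0.03,"tz":0,"turn":0},
  {"tx":0.08,"ty":-0.062,"tz":0,"turn":0},
  {"tx":0.12,"ty":-0.062,"tz":0,"turn":0},
  {"tx":0.16,"ty":-0.062,"tz":0,"turn":0},
  {"tx":0.2,"ty":-0.062,"tz":0,"turn":0},
  {"tx":0.24,"ty":-0.062,"tz":0,"turn":0},
  {"tx":0.28,"ty":-0.062,"tz":0,"turn":0},
  {"tx":0.309,"ty":-0.062,"tz":0,"turn":0},
  {"tx":0.309,"ty":-0.062,"tz":0,"turn":0},
  {"tx":0.309,"ty":-0.062,"tz":0,"turn":0},
  {"tx":0.309,"ty":-0.062,"tz":0,"turn":0},
  {"tx":0.309,"ty":-0.062,"tz":0,"turn":0},
  {"tx":0.309,"ty":-0.062,"tz":0,"turn":0},
])

```text
time_s: 22.95
eef_pos: [0.4554, 0.0642, 0.1591]
eef_rot: [-0.0, 0.755, 0.655, -0.001]
wrist_force: [0.2, 0.8, -2.6]
opening: 0.257
```

```bash
python3 - <<'E'
from h import *
from bench import get_obs
o=get_obs();plan(o,[0.4554,0.066,0.118],82.2)
E
```

```text
shift txyz [ 0.0018 -0.0002  0.0411] tool x yaw 81.9 tilt 0.08 TCP [0.4554 0.0642 0.1591] F [ 0.21  0.82 -2.56] open 0.257 t 22.95
turn -0.3
```

move_arm([
  {"tx":0,"ty":0,"tz":0.02,"turn":0},
  {"tx":0,"ty":0,"tz":0.038,"turn":0},
  {"tx":0,"ty":0,"tz":0.041,"turn":0},
  {"tx":0,"ty":0,"tz":0.041,"turn":0},
  {"tx":0,"ty":0,"tz":0.041,"turn":0},
])

```text
time_s: 23.37
eef_pos: [0.456, 0.0647, 0.1192]
eef_rot: [0.0, 0.755, 0.656, 0.0]
wrist_force: [-0.4, -0.6, -1.5]
opening: 0.252
```

```bash
python3 - <<'E'
from h import *
from bench import get_obs
o=get_obs();plan(o,[0.4554,0.066,0.111],82.2)
snap("side","c1")
a=cv2.imread("pics/c1.png");cv2.imwrite("pics/c1z.png",cv2.resize(a[135:205,190:260],None,fx=8,fy=8,interpolation=cv2.INTER_CUBIC))
E
```

```text
shift txyz [ 0.0012 -0.0008  0.0082] tool x yaw 81.95 tilt 0.0 TCP [0.456  0.0647 0.1192] F [-0.43 -0.55 -1.51] open 0.252 t 23.3667
turn -0.25
```

View pics/c1z.png

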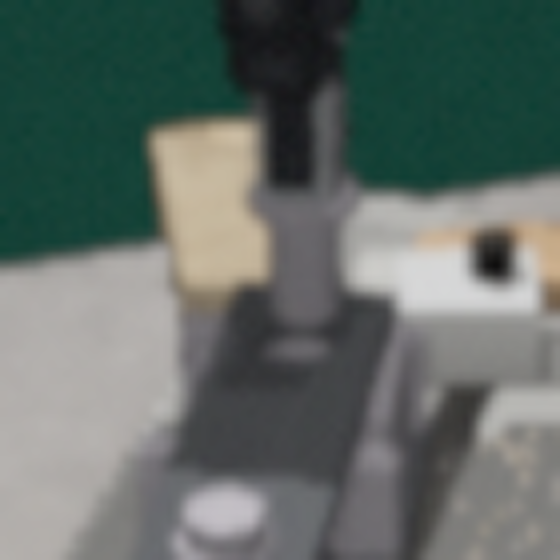

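Looks aligned (bolt axis ≈ u 306, hole ≈ u 300). Correct 1 mm and descend gently.

move_arm([
  {"tx":0.001,"ty":-0.0007,"tz":0.003,"turn":0},
  {"tx":0.001,"ty":-0.0007,"tz":0.006,"turn":0},
  {"tx":0.001,"ty":-0.0007,"tz":0.008,"turn":0},
  {"tx":0.001,"ty":-0.0007,"tz":0.0095,"turn":0},
  {"tx":0.001,"ty":-0.0007,"tz":0.0095,"turn":0},
])

```text
time_s: 23.83
eef_pos: [0.4549, 0.0665, 0.109]
eef_rot: [-0.0, 0.754, 0.656, -0.0]
wrist_force: [-0.1, -0.9, -1.2]
opening: 0.25
```

move_arm([
  {"tx":0,"ty":0,"tz":0.001,"turn":0},
  {"tx":0,"ty":0,"tz":0.002,"turn":0},
  {"tx":0,"ty":0,"tz":0.002,"turn":0},
])

```text
time_s: 24.08
eef_pos: [0.4551, 0.0665, 0.1071]
eef_rot: [-0.0, 0.755, 0.656, -0.0]
wrist_force: [1.2, -0.1, -0.7]
opening: 0.254
```

move_arm([
  {"tx":0,"ty":0,"tz":0.001,"turn":0},
  {"tx":0,"ty":0,"tz":0.002,"turn":0},
  {"tx":0,"ty":0,"tz":0.002,"turn":0},
])

```text
time_s: 24.33
eef_pos: [0.4551, 0.0665, 0.1052]
eef_rot: [-0.0, 0.755, 0.656, -0.0]
wrist_force: [-0.9, 0.4, -0.4]
opening: 0.254
```

move_arm([
  {"tx":0,"ty":0,"tz":0.001,"turn":0},
  {"tx":0,"ty":0,"tz":0.002,"turn":0},
  {"tx":0,"ty":0,"tz":0.002,"turn":0},
])

```text
time_s: 24.58
eef_pos: [0.4548, 0.0667, 0.103]
eef_rot: [-0.0, 0.755, 0.656, -0.0]
wrist_force: [-0.3, 1.6, -0.5]
opening: 0.252
```

move_arm([
  {"tx":0,"ty":0,"tz":0.001,"turn":0},
  {"tx":0,"ty":0,"tz":0.002,"turn":0},
  {"tx":0,"ty":0,"tz":0.002,"turn":0},
])

```text
time_s: 24.83
eef_pos: [0.4548, 0.0667, 0.101]
eef_rot: [-0.0, 0.755, 0.656, -0.0]
wrist_force: [-2.5, 2.7, 0.3]
opening: 0.257
```

move_arm([
  {"tx":0,"ty":0,"tz":0.001,"turn":0},
  {"tx":0,"ty":0,"tz":0.002,"turn":0},
  {"tx":0,"ty":0,"tz":0.002,"turn":0},
])

```text
time_s: 25.08
eef_pos: [0.455, 0.0666, 0.099]
eef_rot: [-0.0, 0.755, 0.656, -0.0]
wrist_force: [-1.6, 3.0, 0.4]
opening: 0.251
```

move_arm([
  {"tx":0.0006,"ty":-0.0003,"tz":0,"turn":0},
  {"tx":0.0006,"ty":-0.0003,"tz":0.001,"turn":0},
  {"tx":0.0006,"ty":-0.0003,"tz":0.001,"turn":0},
])

```text
time_s: 25.33
eef_pos: [0.4549, 0.0669, 0.0981]
eef_rot: [0.0, 0.755, 0.656, -0.0]
wrist_force: [-2.2, 1.3, -0.7]
opening: 0.256
```

move_arm([
  {"tx":0,"ty":0,"tz":0.001,"turn":0},
  {"tx":0,"ty":0,"tz":0.002,"turn":0},
  {"tx":0,"ty":0,"tz":0.002,"turn":0},
])

```text
time_s: 25.58
eef_pos: [0.455, 0.067, 0.0961]
eef_rot: [0.0, 0.755, 0.656, -0.0]
wrist_force: [-0.9, 2.1, -1.0]
opening: 0.254
```

Tip is ~4 mm into the block hole and free. Continue.

move_arm([
  {"tx":0.0004,"ty":-0.0002,"tz":0.001,"turn":0},
  {"tx":0.0004,"ty":-0.0002,"tz":0.002,"turn":0},
  {"tx":0.0004,"ty":-0.0002,"tz":0.004,"turn":0},
  {"tx":0.0004,"ty":-0.0002,"tz":0.004,"turn":0},
])

```text
time_s: 25.92
eef_pos: [0.4549, 0.0674, 0.0919]
eef_rot: [0.0, 0.755, 0.656, -0.0]
wrist_force: [-1.0, 1.2, -1.1]
opening: 0.253
```

move_arm([
  {"tx":0,"ty":0,"tz":0.0015,"turn":0},
  {"tx":0,"ty":0,"tz":0.003,"turn":0},
  {"tx":0,"ty":0,"tz":0.005,"turn":0},
  {"tx":0,"ty":0,"tz":0.005,"turn":0},
])

```text
time_s: 26.25
eef_pos: [0.4548, 0.0674, 0.0869]
eef_rot: [0.0, 0.755, 0.656, -0.0]
wrist_force: [-1.0, -0.5, -1.0]
opening: 0.253
```

move_arm([
  {"tx":0,"ty":0,"tz":0.002,"turn":0},
  {"tx":0,"ty":0,"tz":0.004,"turn":0},
  {"tx":0,"ty":0,"tz":0.006,"turn":0},
  {"tx":0,"ty":0,"tz":0.006,"turn":0},
])

```text
time_s: 26.58
eef_pos: [0.4547, 0.0675, 0.0809]
eef_rot: [-0.0, 0.755, 0.656, -0.0]
wrist_force: [1.1, -0.4, -1.1]
opening: 0.255
```

move_arm([
  {"tx":0,"ty":0,"tz":0.002,"turn":0},
  {"tx":0,"ty":0,"tz":0.004,"turn":0},
  {"tx":0,"ty":0,"tz":0.006,"turn":0},
  {"tx":0,"ty":0,"tz":0.006,"turn":0},
])

```text
time_s: 26.92
eef_pos: [0.4546, 0.0675, 0.0748]
eef_rot: [-0.0, 0.755, 0.656, -0.0]
wrist_force: [-0.5, 0.2, -1.1]
opening: 0.252
```

move_arm([
  {"tx":0,"ty":0,"tz":0.001,"turn":0},
  {"tx":0,"ty":0,"tz":0.002,"turn":0},
  {"tx":0,"ty":0,"tz":0.002,"turn":0},
])

```text
time_s: 27.17
eef_pos: [0.4548, 0.0675, 0.0731]
eef_rot: [-0.0, 0.755, 0.656, -0.0]
wrist_force: [1.1, -0.1, -1.1]
opening: 0.255
```

move_arm([
  {"tx":0,"ty":0,"tz":0.001,"turn":0},
  {"tx":0,"ty":0,"tz":0.002,"turn":0},
  {"tx":0,"ty":0,"tz":0.002,"turn":0},
])

```text
time_s: 27.42
eef_pos: [0.4548, 0.0675, 0.0711]
eef_rot: [-0.0, 0.755, 0.656, -0.0]
wrist_force: [-0.1, -0.0, -1.8]
opening: 0.248
```

move_arm([
  {"tx":0,"ty":0,"tz":0.0005,"turn":0},
  {"tx":0,"ty":0,"tz":0.001,"turn":0},
  {"tx":0,"ty":0,"tz":0.001,"turn":0},
])

```text
time_s: 27.67
eef_pos: [0.4549, 0.0675, 0.0706]
eef_rot: [0.0, 0.755, 0.656, -0.0]
wrist_force: [-2.3, 0.1, 3.3]
opening: 0.25
```

Contact felt at 0.0706, exactly the predicted seat height. Hold briefly, release, retreat.

move_arm([
  {"tx":0,"ty":0,"tz":0.0003,"turn":0},
  {"tx":0,"ty":0,"tz":0.0003,"turn":0},
  {"tx":0,"ty":0,"tz":0.0003,"turn":0},
])

```text
time_s: 27.92
eef_pos: [0.4549, 0.0675, 0.0705]
eef_rot: [0.0, 0.755, 0.656, -0.0]
wrist_force: [-3.3, 0.1, 6.0]
opening: 0.255
```

move_arm([
  {"tx":0,"ty":0,"tz":0,"turn":0},
  {"tx":0,"ty":0,"tz":0,"turn":0},
  {"tx":0,"ty":0,"tz":0,"turn":0},
  {"tx":0,"ty":0,"tz":0,"turn":0},
  {"tx":0,"ty":0,"tz":0,"turn":0},
  {"tx":0,"ty":0,"tz":0,"turn":0},
], gripper=0.8)

```text
time_s: 28.42
eef_pos: [0.4549, 0.0675, 0.0699]
eef_rot: [0.0, 0.755, 0.656, 0.0]
wrist_force: [-0.5, 0.9, -0.4]
opening: 0.8
```

move_arm([
  {"tx":0,"ty":0,"tz":-0.02,"turn":0},
  {"tx":0,"ty":0,"tz":-0.05,"turn":0},
  {"tx":0,"ty":0,"tz":-0.09,"turn":0},
  {"tx":0,"ty":-0.03,"tz":-0.12,"turn":0},
  {"tx":0,"ty":-0.06,"tz":-0.14,"turn":0},
  {"tx":0,"ty":-0.06,"tz":-0.14,"turn":0},
  {"tx":0,"ty":-0.06,"tz":-0.14,"turn":0},
  {"tx":0,"ty":-0.06,"tz":-0.14,"turn":0},
])

```text
time_s: 29.08
eef_pos: [0.3956, 0.0758, 0.2099]
eef_rot: [0.0, 0.755, 0.656, 0.0]
wrist_force: [0.9, 0.4, -0.0]
opening: 0.798
```

```bash
python3 - <<'E'
from h import *
from bench import get_obs
o=get_obs();plan(o,[0.4554,0.066,0.118],82.2)
snap("side","f1");snap("wrist","f1w")
zw("f1w",6,(180,270,200,310))
a=cv2.imread("pics/f1.png");cv2.imwrite("pics/f1z.png",cv2.resize(a[130:320,190:310],None,fx=3,fy=3,interpolation=cv2.INTER_CUBIC))
E
```

```text
shift txyz [-0.0014  0.0605  0.0919] tool x yaw 82.03 tilt 0.05 TCP [0.3956 0.0758 0.2099] F [ 0.94  0.38 -0.03] open 0.798 t 29.0833
turn -0.17
```

View pics/f1z.png

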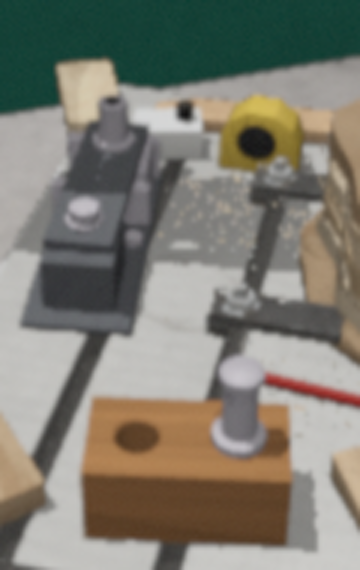

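View pics/f1w.png

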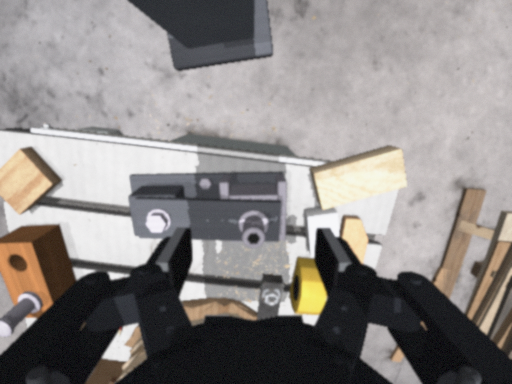

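```bash
python3 - <<'E'
from h import *
zw("f1w",6,(200,260,220,290))
a=load("f1w")[1];s=load("f1")[1]
z3=lambda u,v:((u+.5)/3-.5+190,(v+.5)/3-.5+130)
print("bolt top",tri(a,(253,237.5),s,z3(113,102)),"expect z .099"); print("axis flange",onz(a,253,222,.065))
print("drift top side @z.112",onz(s,*z3(241,371),.112), tri(a,(14,320),s,z3(241,371)))
E
```

```text
bolt top (array([0.45482077, 0.06659103, 0.09685221]), np.float64(0.0025998535126344675)) expect z .099
axis flange [0.45316785 0.06731082 0.065     ]
drift top side @z.112 [ 0.53112378 -0.25922266  0.112     ] (array([ 0.53238025, -0.2453198 ,  0.09886306]), np.float64(0.0005106404074179564))
```

View pics/f1w_z.png

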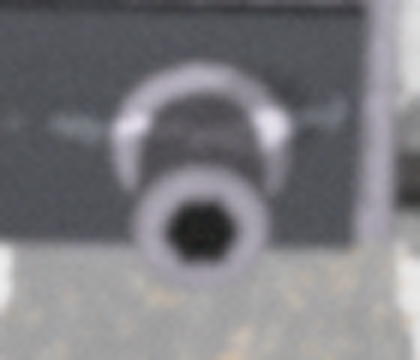

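```bash
python3 - <<'E'
from h import *
snap("top","f2");zw("f2",8,(160,235,300,375))
E
```

```text
(no output)
```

View pics/f2_z.png

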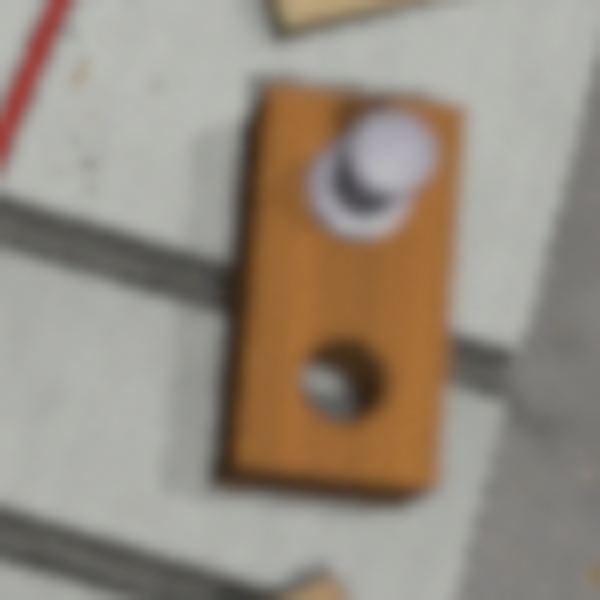

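The top view shows the drift head at (396,150) in the zoom. That matches its starting picture at (396,149), so it is fully seated. I'm handing in.

```bash
python3 -c "
from bench import workorder
print(workorder.hand_in())"
```

```text
the job is handed in; nothing more can be done
None
```

I drove the drift down through both holes until its collar sat on the strap and put it back upright in the stand. I then fitted the bolt in its place, and I handed the job in at about 29 s. The hand-in gave no verdict.

**Drift:** It met the strap and stopped at the height I had calculated for its seat. The wrist force never read more than about 12 N. My first sideways push only tilted the drift in the grip, so I moved it back upright. I then let the taper do the levering by going straight down in small steps.

**Bolt:** It went in almost freely, and its flange touched the strap at the expected height (TCP z 0.0706 m). I pressed it to about 6 N and then let go.

**Last checks:**
- **Bolt:** It stands upright with its flange on the strap. Two views put its top at 97 mm against 99 mm expected, with the two rays 2.6 mm apart.
- **Drift:** The top view shows it in the same place as at the start, upright with its collar on the wood. The wrist and side views put its head about 13 mm too low (99 mm, not 112 mm). I put that down to the drift lying at the very edge of the wrist picture, so I relied on the top view.
- **Other things on the table:** They look unmoved in the last pictures, but I did not measure them.
- **Robot:** It is clear of everything.

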